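Pack the turned parts and pin the case shut

TASK

Pack the finished turned parts standing on the desk (brass bushings, steel collars, steel knob, however many there are) into the open grey transport case for dispatch. Lay the loose aluminium inner cover into the case over them, handle up, and press it down level until its carrier frame is fully home; then shut the lid, swing the hasp down over the staple and drop the retaining pin through the staple's loop in front of the hasp until its flange rests on the loop. Leave the eraser, loupe and binder clip where they are.

Things in the scene. Friction and masses are not known exactly. Their poses are not given: they have to be found in the camera images.
- case: grey steel transport case, fixed to the desk, outside 150 (x) x 190 (y) x 68 mm high, walls and floor 4 mm (inside 142 x 182 mm, inner floor 4 mm up). Origin: centre of its underside; its -x face is the front, which looks towards the robot and carries the staple; the lid is hinged on its +x rim. Inside runs a black carrier frame (ledge 10 mm wide all round, 6 mm thick, open middle 121 x 161 mm) on which the inner cover lies.
- carrier (a joint): carrier frame of the inner cover, on stiff friction slides: 0 = up (ledge top 46 mm above the case's underside), 0.008 m = fully pressed down (ledge top 38 mm). The cover's weight alone does not move it; about 4 to 6 N more pushes it down and it stays where pushed. While the frame is up, the cover's handle stands in the way of the lid.
- lid (a joint): lid of the case, a 154 x 190 x 8 mm plate: 0 = shut (lid underside 70 mm, top 78 mm above the case's underside), grows as it opens; 1.57 = upright, starts at 1.65 to 1.8 (leaning back slightly). The hinge is stiff: the lid stays where it is left; about 2 to 5 N near its front edge, pushing on its outer face, shuts it.
- lid_hinge (a point): middle of the lid's hinge line (along the case's y), on the +x rim of the case, 70 mm above its underside
- lid_front (a point): middle of the free (front) edge of the lid on its outer face, 153 mm from the hinge line
- hasp (a joint): hasp: slotted steel leaf hinged along the lid's front edge, 46 mm wide (y), 62 mm long, 3 mm thick; the slot (28 mm wide) runs from 29 to 54 mm from its hinge. 0 = hanging flat against the case front with the staple through the slot, 1.57 = standing straight out from the lid's edge, in the lid's plane. Starts at 1.3 to 1.7, friction keeps it where it is left; a push of about 2 N on its outer face 20 mm from the hinge swings it down.
- hasp_hinge (a point): middle of the hasp's hinge line (along the lid's front edge); with the lid shut it lies 82 mm in front of the case's centre and 74 mm above its underside
- staple_eye (a point): centre of the staple's loop: a level U of 6 mm round bar, standing 42 mm out of the case front, 40 mm above the case's underside (bar top at 43 mm). With the hasp shut the free opening in front of the leaf is 29 mm (case x) by 11 mm (case y), centred on this point, open straight down. Axes as the case.
- cover: loose inner cover: aluminium plate 134 (x) x 174 (y) x 4 mm with a black bar handle 50 (x) x 12 (y) mm in its middle, handle top 26 mm above the plate's underside. Lies flat on the desk. Origin: centre of the plate's underside. Fits the case with 4 mm play each side (either way round); seated its origin lies 38 mm above the case's underside.
- pin: steel retaining pin, 59 mm long: shank 8 mm diameter and 32 mm long with a tapered foot, then a flange 16 mm diameter x 3 mm, then a round head 14 mm diameter x 24 mm tall to grip. Origin: tip of the foot; z along the shank towards the head. Stands upright in the pin stand, its foot 6 mm above the desk, flange on the stand's top.
- pin_stand: black block 44 x 44 x 38 mm, fixed to the desk, with the 10 mm hole in its middle in which the pin stands. Origin: centre of its underside.
- bushing_a: a brass bushing (outside 34 mm diameter, 26 mm tall), standing on end on the desk. Origin: centre of its underside, z up. May be absent.
- bushing_b: another brass bushing (outside 34 mm diameter, 26 mm tall), standing on end on the desk. Origin: centre of its underside, z up. May be absent.
- knurl_knob: steel knob (36 mm diameter, 22 mm tall, narrower at the foot), standing on the desk. Origin: centre of its underside, z up. May be absent.
- collar_0: a steel set collar (23 mm diameter, 12 mm tall), lying flat on the desk. Origin: centre of its underside, z up. May be absent.
- collar_1: another steel set collar (23 mm diameter, 12 mm tall), lying flat on the desk. Origin: centre of its underside, z up. May be absent.
- eraser: bystander: eraser 43 x 23 x 12 mm, lying on the desk. Origin: centre of its underside.
- loupe: bystander: black loupe 35 mm diameter, 40 mm tall, standing. Origin: centre of its underside.
- binder_clip: bystander: black binder clip 32 x 27 x 32 mm standing on its spine. Origin: centre of its underside.
Not all that is in view belongs to the job. What is shaped like the bushing_a but purple is not meant.

How it is judged:
By the outcome, as a careful person would: the job done as asked, in the order asked, and still so for the second after the job is handed in, with the robot touching nothing.
Of bushing_a, bushing_b, knurl_knob, collar_0, collar_1 only 2 to 4 are there at a start; the rules pass over those that are not, and their reading is None.
At some moment in a run one of bushing_a, bushing_b, knurl_knob, collar_0, collar_1 may be knocked a few centimetres aside while the robot is not near it.
It also fails if it takes over 210 s, if anything falls off the work surface, if the arm or the gripper's body presses on something with over 40 N, if the wrist force passes 120 N, or if a joint passes its speed limit or range.

ROBOT

A 7-joint arm with a two-finger parallel gripper is mounted at the origin on a cart in front of the work surface, level with it; the furniture and walls round the work are solid. World frame = base frame: x ahead of the robot, y to its left, z up, the work surface at z = 0. Lengths are in m, angles in rad, forces in N, time in s.
With the tool pointing down it reaches from about 0.425 to 0.875 m from the base axis. Payload 4.7 kg.
Tool frame: the origin (TCP) lies midway between the tips of the shut fingers; the grasp point (between the pads) lies ctrl.grasp_offset behind it (ctrl.grasp_offset is the distance from the TCP to the grasp point, in m); z points along the fingers, y is the line along which they close (so a half turn about z gives the same grasp; the last joint's range is limited). The gripper opens to 87 mm and grips with 3 to 60 N. Pads are 19 mm wide; open, the fingers measure 117 mm over their backs; the gripper's body (75 mm by 190 mm) begins 51 mm behind the grasp point.
Start: joints at [-1.113, 0.321, -0.07, 1.45, 0.023, 1.371, -0.057], TCP at [0.279, 0.587, 0.223] pointing down, gripper open.
Joint ranges: [-2.86, 2.86], [-0.3, 2.09], [-1.38, 1.24], [0.06, 2.45], [-1.56, 4.7], [0.09, 2.05], [-2.69, 2.69]. Speed limits (rad/s): [2.57, 2.57, 3.14, 3.14, 3.14, 3.14, 3.14].

INTERFACE

Orientations are given as a rotation vector (axis times angle).
In Python, from bench import ctrl gives the robot as it stands. The module is installed in compiled form; this text tells all that it offers.
- The arm moves only by the tool jog_arm, never from a script. Its argument "moves" is one flat list of numbers, 7 for each row, row after row: the shift along the tool's x, y, z in units of 30 cm (1.0 is 30 cm), then the turn, a rotation vector about the tool's x, y, z in units of 60 degrees (1.0 is 60 degrees), then the gripper's target within -1 to 1 (fully open at 1, half-way at 0, shut at -1). In form: [x, y, z, wx, wy, wz, fingers, x, y, z, wx, wy, wz, fingers, ...]. A call has exactly 8 rows; each row is the pose to reach, as a shift and turn from the pose commanded when the call began, along the tool's axes at that moment; what a row does not reach only later rows make up. A row lasts 1/8 s, in which the tool goes at most 62.5 mm and 10.7 degrees, less where a joint would pass 70% of its speed; a pose out of reach is approached as far as the arm can. A call with a number of a shift or a turn outside -1 to 1 is refused whole. A call with a gripper value outside its range is refused whole. The fingers move at their own pace and stop on an object; "newtons" is the grip in N (left out, the last holds). Time passes only in rows, so rows that repeat a pose let the fingers close, or fill a call up. It gives the time, the measured TCP pose, the force, the opening and the grip force at its end, in the units of the state.
- ctrl.get_state(): the state, without advancing time (a new reading comes with each control period).
- ctrl.get_image(name): name is "side" or "top" or "wrist"; returns a dict with "pixels" (384x512x3 uint8, red, green, blue), "fx", "fy", "cx", "cy" (pixels), "xyz" and "rotation" of the camera in the world; the wrist camera has in their place "tool_from_camera" (4x4, takes a point from camera to tool coordinates, whose origin is the TCP and whose axes are the flange's). Camera axes: x right, y up, looking along -z (the intrinsics and any distortion apply to the point x, -y, -z); pixel columns grow to the right and rows downward; lengths in m; the calibration is good to about 2 mm. A picture is of the moment at which its call begins: read the wrist's pose just before it. There is no depth.
- ctrl.close_job(): hands the job in; it is judged then, once.
The state is a dict: "time": time; "joint_positions": joint angles; "qd": joint speeds; "joint_torque": joint torques, N m; "position": TCP position; "tool_rot": TCP orientation; "ft_force": force on the tool from outside, world axes, zero at the start; "torque": the same for the moment, N m; "grip_width": opening from 0.0 (shut) to 1.0 (fully open); "grip_force": force on a finger pad.
Only numpy, scipy, OpenCV 4.12 (cv2) and the standard library are available. Lean on these libraries where they do the work, as an engineer would, in place of code of your own. Each camera call takes 0.05 s, during which the arm holds its last target. There are 200 camera calls.

## Working session

There is one attempt and no reset: what is moved stays moved. The work goes in short steps, Python scripts to look and compute and a tool call to move; the robot and the scene stay as the last step left them, time stands still between calls to the robot, and variables do not carry over. Pictures are saved under pics/ and viewed, at most 14 in all, crops included, and the job is handed in when it is done.

Besides the shell and the picture viewer there is one more tool, called after "Emit:" by a JSON object that holds its "fn" and its "kwargs". jog_arm: Moves the arm, as the interface text tells. Its arguments: {"type":"object","properties":{"moves":{"type":"array"},"newtons":{"type":"number"}},"required":["moves"]}

```bash
mkdir -p pics
cat > h.py <<'E'
import numpy as np, cv2
from scipy.spatial.transform import Rotation as R
from bench import ctrl
def grab(n,f=None):
    s=ctrl.get_state(); im=ctrl.get_image(n)
    if f: cv2.imwrite('pics/'+f,cv2.cvtColor(im['pixels'],cv2.COLOR_RGB2BGR))
    if 'tool_from_camera' in im:
        T=np.eye(4); T[:3,:3]=R.from_rotvec(s['tool_rot']).as_matrix(); T[:3,3]=s['position']
        C=T@np.array(im['tool_from_camera']); im['C']=C[:3,3]; im['R']=C[:3,:3]
    else:
        r=np.array(im['rotation'],float); im['C']=np.array(im['xyz'],float)
        im['R']=r if r.shape==(3,3) else R.from_rotvec(r).as_matrix()
    return im
def ray(im,u,v):
    d=im['R']@np.array([(u-im['cx'])/im['fx'],-(v-im['cy'])/im['fy'],-1.]); return im['C'],d/np.linalg.norm(d)
def onz(im,u,v,z):
    c,d=ray(im,u,v); return c+d*(z-c[2])/d[2]
def proj(im,p):
    q=im['R'].T@(np.array(p)-im['C']); return im['cx']+im['fx']*q[0]/-q[2], im['cy']+im['fy']*q[1]/q[2]
def tri(a,ua,b,ub):
    c1,d1=ray(a,*ua);c2,d2=ray(b,*ub)
    t=np.linalg.lstsq(np.c_[d1,-d2],c2-c1,rcond=None)[0]
    p,q=c1+t[0]*d1,c2+t[1]*d2; return (p+q)/2,np.linalg.norm(p-q)
E
python3 - <<'E'
from h import *
s=ctrl.get_state(); print({k:np.round(v,3) for k,v in s.items()}, ctrl.grasp_offset)
print(R.from_rotvec(s['tool_rot']).as_matrix().round(3))
ims=[]
for n in ['top','side','wrist']:
    im=grab(n,n+'0.png'); print(n,im['C'].round(3),im['R'].round(3).tolist(),im['fx'],im['cx'],im['cy'],[k for k in im]); 
    print(im.get('tool_from_camera'))
E
```

```text
{'time': np.float64(0.0), 'joint_positions': array([-1.113,  0.322, -0.07 ,  1.452,  0.023,  1.371, -0.057]), 'qd': array([ 0.   , -0.001,  0.001, -0.001, -0.   , -0.   , -0.002]), 'joint_torque': array([-1.0000e-03, -4.9130e+01, -4.0400e-01, -3.1252e+01, -6.4000e-02,
        4.4000e-02,  0.0000e+00]), 'position': array([0.279, 0.587, 0.221]), 'tool_rot': array([-6.910e-01, -3.064e+00,  3.000e-03]), 'ft_force': array([ 0.755, -1.21 , -0.067]), 'torque': array([ 0.024, -0.01 ,  0.013]), 'grip_force': np.float64(0.0), 'grip_width': np.float64(0.995)} 0.0187
[[-0.903  0.429 -0.001]
 [ 0.429  0.903 -0.002]
 [-0.    -0.002 -1.   ]]
top [0.269 0.245 1.349] [[-0.029, 0.981, -0.193], [-0.999, -0.026, 0.018], [0.013, 0.193, 0.981]] 488.34219303367456 255.34595854751805 191.23676956121554 ['pixels', 'fx', 'fy', 'cx', 'cy', 'xyz', 'rotation', 'C', 'R']
None
side [0.248 1.076 0.71 ] [[-0.946, 0.2, -0.255], [-0.323, -0.545, 0.773], [0.016, 0.814, 0.581]] 494.34815327949514 252.1604691231679 197.39430354506922 ['pixels', 'fx', 'fy', 'cx', 'cy', 'xyz', 'rotation', 'C', 'R']
None
wrist [0.214 0.618 0.384] [[0.428, -0.872, -0.239], [0.904, 0.412, 0.114], [-0.001, -0.264, 0.964]] 266.7413832296623 254.65510185165164 189.78545793193436 ['pixels', 'fx', 'fy', 'cx', 'cy', 'tool_from_camera', 'C', 'R']
[[ 1.80950729e-03  9.64438188e-01  2.64302302e-01  7.25281516e-02]
 [ 9.99998092e-01 -1.55052370e-03 -1.18848594e-03  2.75739745e-04]
 [-7.36414243e-04  2.64303948e-01 -9.64439154e-01 -1.62251148e-01]
 [ 0.00000000e+00  0.00000000e+00  0.00000000e+00  1.00000000e+00]]
```

View pics/top0.png

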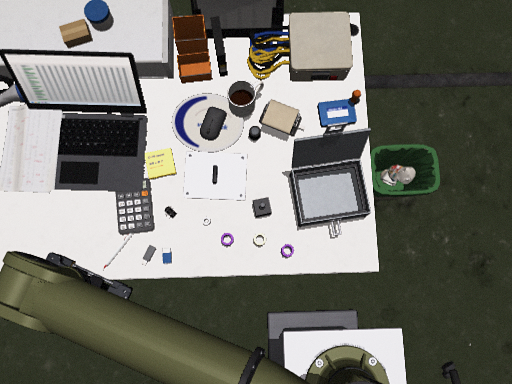

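View pics/side0.png

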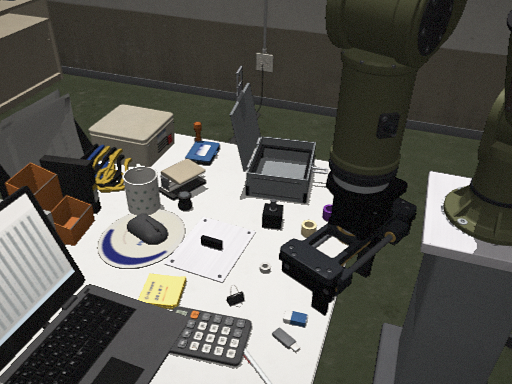

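Run:
```python
from h import *
b=cv2.imread('pics/top0.png'); cv2.imwrite('pics/topc.png',cv2.resize(b[120:280,140:380],None,fx=3.3,fy=3.3,interpolation=cv2.INTER_CUBIC))
im=grab('top')
for n,u,v,z in [('cover',215.5,175,0.004),('stand',262,206,.038),('brass',260,240,.026),('purp',227,240,.026),('purp2',287,251,.026),('collar',207,221,.012),('eras',167,256,.012),('loupe',254,132,.04),('binder',170,212,.02),('caseFL',300,226,.068),('caseFR',370,218,.068),('caseBL',292,173,.068),('caseBR',364,163,.068)]:
    print(n,onz(im,u,v,z).round(3))
```

```text
cover [0.582 0.331 0.004]
stand [0.485 0.203 0.038]
brass [0.393 0.211 0.026]
purp [0.396 0.3   0.026]
purp2 [0.362 0.139 0.026]
collar [0.451 0.355 0.012]
eras [0.358 0.464 0.012]
loupe [0.695 0.219 0.04 ]
binder [0.478 0.456 0.02 ]
caseFL [0.423 0.106 0.068]
caseFR [ 0.44  -0.081  0.068]
caseBL [0.567 0.12  0.068]
caseBR [ 0.59  -0.076  0.068]
```

View pics/topc.png

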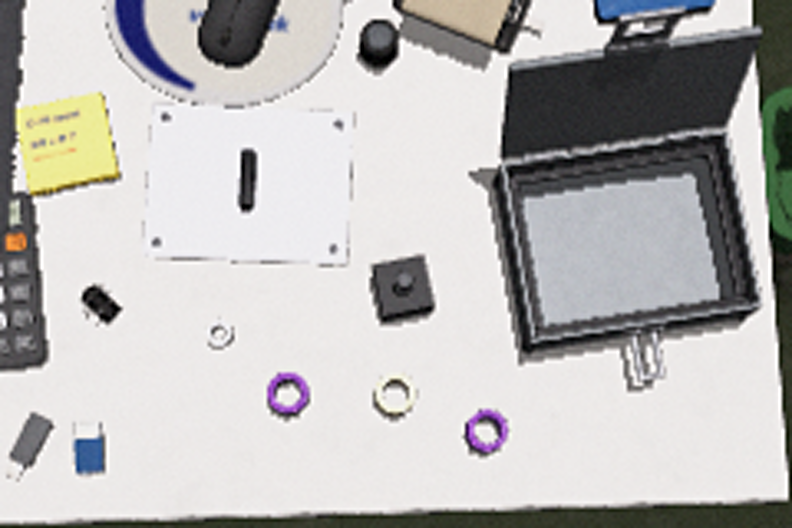

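The crop shows the brass bushing at top-image pixel (260,240), and next to it two purple rings at (227,240) and (287,251). Only the brass one matches the description, so the purple ones are decoys. One steel collar is at (207,221). The stand is at (262,208), the cover at (215,175) and the case at (330,190). I'll go to the collar first.

Emit:
{"fn": "jog_arm", "kwargs": {"moves": [-0.85, -0.45, 0.33, 0, 0, -0.51, 1, -0.85, -0.45, 0.33, 0, 0, -0.51, 1, -0.85, -0.45, 0.33, 0, 0, -0.51, 1, -0.85, -0.45, 0.33, 0, 0, -0.51, 1, -0.85, -0.45, 0.33, 0, 0, -0.51, 1, -0.85, -0.45, 0.33, 0, 0, -0.51, 1, -0.85, -0.45, 0.33, 0, 0, -0.51, 1, -0.85, -0.45, 0.33, 0, 0, -0.51, 1], "newtons": 15}}

```text
time: 1.2
position: [0.4505, 0.3576, 0.1241]
tool_rot: [-0.146, 3.138, 0.002]
ft_force: [-0.5, 1.0, -0.1]
grip_width: 0.999
grip_force: 0.0
```

```bash
cat >> h.py <<'E'
def go(p,yaw=None,tilt=0,g=None):
    """shift/turn numbers from the present pose to world p; yaw: angle of tool y from world y; tilt about tool y"""
    s=ctrl.get_state(); M=R.from_rotvec(s['tool_rot']).as_matrix()
    d=M.T@(np.array(p)-s['position'])/0.3
    w=np.zeros(3)
    if yaw is not None:
        T=np.array([[-np.cos(yaw),-np.sin(yaw),0],[-np.sin(yaw),np.cos(yaw),0],[0,0,-1.]])
        T=T@R.from_euler('y',tilt).as_matrix()
        w=R.from_matrix(M.T@T).as_rotvec()/np.radians(60)
    print('at',s['position'].round(4),'f',s['ft_force'].round(1),'w',round(float(s['grip_width']),3),'gf',round(float(s['grip_force']),1),'t',round(s['time'],1)); print('MOVE',d.round(3),w.round(3))
E
python3 - <<'E'
from h import *
im=grab('wrist','w1.png'); print(ctrl.get_state()['joint_positions'].round(2))
t=grab('top','t1.png')
print(proj(im,[.451,.355,.012]))
E
```

```text
[-0.73  0.23  0.02  1.77 -0.    1.14  0.95]
(np.float64(251.39198189001198), np.float64(187.3103547067042))
```

View pics/w1.png

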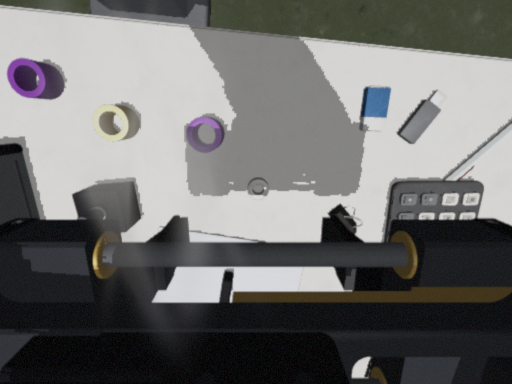

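The wrist view shows the collar at (258,187), the brass bushing at (112,122) and the two purple rings at (28,78) and (204,134). There are no other parts in view.

Run:
```python
from h import *
im=grab('wrist'); p=cv2.cvtColor(im['pixels'],cv2.COLOR_RGB2GRAY)
c=p[170:205,235:285]; 
ok=cv2.HoughCircles(cv2.GaussianBlur(cv2.resize(c,None,fx=4,fy=4,interpolation=cv2.INTER_CUBIC),(5,5),0),cv2.HOUGH_GRADIENT,1,40,param1=80,param2=12,minRadius=25,maxRadius=60); print(ok)
if ok is not None:
    u,v=235+ok[0,0,0]/4,170+ok[0,0,1]/4; q=onz(im,u,v,.012); print(u,v,q)
    go([q[0],q[1],.005],.09)
print('brass',onz(im,112,122,.026))
```

```text
[[[93.5 76.5 40.2]]]
258.375 189.125 [0.45243424 0.3622139  0.012     ]
at [0.4508 0.357  0.1239] f [0.5 0.4 0.8] w 0.997 gf 0.0 t 1.4
MOVE [-0.007  0.017  0.396] [0.001 0.    0.003]
brass [0.39627826 0.21746254 0.026     ]
```

Emit:
{"fn": "jog_arm", "kwargs": {"moves": [0, 0.01, 0.2, 0, 0, 0, 1, 0, 0.01, 0.36, 0, 0, 0, 1, 0, 0.01, 0.396, 0, 0, 0, 1, 0, 0.01, 0.396, 0, 0, 0, 1, 0, 0.01, 0.396, 0, 0, 0, -1, 0, 0.01, 0.396, 0, 0, 0, -1, 0, 0.01, 0.396, 0, 0, 0, -1, 0, 0.01, 0.396, 0, 0, 0, -1], "newtons": 15}}

```text
time: 2.35
position: [0.4514, 0.3588, 0.0053]
tool_rot: [-0.142, 3.138, 0.001]
ft_force: [0.1, 0.3, -0.5]
grip_width: 0.633
grip_force: 0.0
```

Emit:
{"fn": "jog_arm", "kwargs": {"moves": [0, 0, 0, 0, 0, 0, -1, 0, 0, 0, 0, 0, 0, -1, 0, 0, 0, 0, 0, 0, -1, 0, 0, -0.2, 0, 0, 0, -1, 0, 0, -0.4, 0, 0, 0, -1, 0, 0, -0.5, 0, 0, 0, -1, 0, 0, -0.6, 0, 0, 0, -1, 0, 0, -0.6, 0, 0, 0, -1]}}

```text
time: 3.35
position: [0.4525, 0.3597, 0.1876]
tool_rot: [-0.141, 3.134, 0.005]
ft_force: [-0.5, 0.2, 0.1]
grip_width: 0.006
grip_force: 0.0
```

Run:
```python
from h import *
go([.50,.06,.2],.09)
```

```text
at [0.4525 0.3597 0.1876] f [-0.5  0.2  0.1] w 0.006 gf 0.0 t 3.4
MOVE [-0.068 -1.009 -0.044] [0.003 0.004 0.   ]
```

The fingers hadn't finished closing when I lifted, so the grasp missed. I'll measure the collar again and allow more closing time.

Emit:
{"fn": "jog_arm", "kwargs": {"moves": [0, 0, 0.2, 0, 0, 0, 0.2, 0, 0, 0.2, 0, 0, 0, 0.2, 0, 0, 0.2, 0, 0, 0, 0.2, 0, 0, 0.2, 0, 0, 0, 0.2, 0, 0, 0.2, 0, 0, 0, 0.2, 0, 0, 0.2, 0, 0, 0, 0.2, 0, 0, 0.2, 0, 0, 0, 0.2, 0, 0, 0.2, 0, 0, 0, 0.2]}}

```text
time: 4.35
position: [0.4512, 0.3586, 0.1249]
tool_rot: [-0.142, 3.138, 0.0]
ft_force: [0.5, 0.5, 0.1]
grip_width: 0.594
grip_force: 0.0
```

Run:
```python
from h import *
im=grab('wrist','w2.png'); p=cv2.cvtColor(im['pixels'],cv2.COLOR_RGB2GRAY)
c=p[160:215,215:300]; 
ok=cv2.HoughCircles(cv2.GaussianBlur(cv2.resize(c,None,fx=4,fy=4,interpolation=cv2.INTER_CUBIC),(5,5),0),cv2.HOUGH_GRADIENT,1,40,param1=80,param2=12,minRadius=25,maxRadius=60); print(ok)
if ok is not None:
    u,v=215+ok[0,0,0]/4,160+ok[0,0,1]/4; q=onz(im,u,v,.012); print(u,v,q)
    go([q[0],q[1],.005],.09)
b=cv2.imread('pics/w2.png'); cv2.imwrite('pics/w2c.png',cv2.resize(b[100:300,150:370],None,fx=2.5,fy=2.5))
```

```text
[[[103.5  99.5  43.8]
  [ 46.5 111.5  40. ]]]
240.875 184.875 [0.45023835 0.34451474 0.012     ]
at [0.4512 0.3586 0.1248] f [ 0.3  0.  -0.9] w 0.601 gf 0.0 t 4.4
MOVE [ 0.007 -0.047  0.399] [0. 0. 0.]
```

View pics/w2c.png

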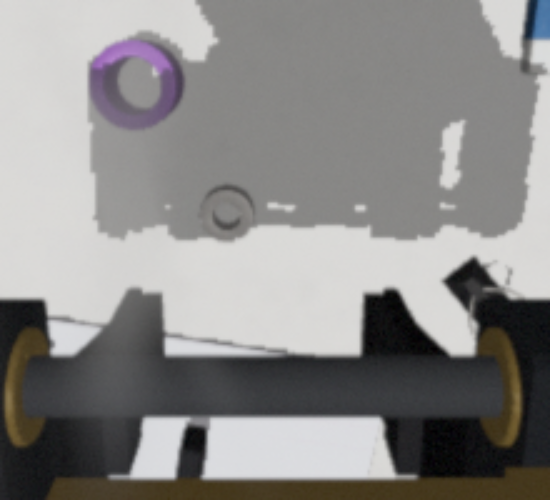

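The crop shows the collar at full-image pixel (241,185), which is (0.450, 0.345). It moved about 17 mm.

Emit:
{"fn": "jog_arm", "kwargs": {"moves": [0.007, -0.047, 0.2, 0, 0, 0, 0.2, 0.007, -0.047, 0.37, 0, 0, 0, 0.2, 0.007, -0.047, 0.398, 0, 0, 0, 0.2, 0.007, -0.047, 0.398, 0, 0, 0, 0.2, 0.007, -0.047, 0.398, 0, 0, 0, -1, 0.007, -0.047, 0.398, 0, 0, 0, -1, 0.007, -0.047, 0.398, 0, 0, 0, -1, 0.007, -0.047, 0.398, 0, 0, 0, -1], "newtons": 15}}

```text
time: 5.4
position: [0.4507, 0.3446, 0.006]
tool_rot: [-0.142, 3.138, 0.001]
ft_force: [-0.1, -0.0, 4.1]
grip_width: 0.248
grip_force: 15.0
```

Emit:
{"fn": "jog_arm", "kwargs": {"moves": [0, 0, 0, 0, 0, 0, -1, 0, 0, 0, 0, 0, 0, -1, 0, 0, 0, 0, 0, 0, -1, 0, 0, 0, 0, 0, 0, -1, 0, 0, 0, 0, 0, 0, -1, 0, 0, 0, 0, 0, 0, -1, 0, 0, -0.3, 0, 0, 0, -1, 0, 0, -0.6, 0, 0, 0, -1]}}

```text
time: 6.4
position: [0.4495, 0.3438, 0.1305]
tool_rot: [0.142, -3.136, 0.003]
ft_force: [1.6, 0.9, -0.5]
grip_width: 0.244
grip_force: 15.0
```

Run:
```python
from h import *
go([.50,.06,.2],.09)
```

```text
at [0.4495 0.3438 0.1305] f [ 1.6  0.9 -0.5] w 0.244 gf 15.0 t 6.4
MOVE [-0.082 -0.958 -0.23 ] [-0.001 -0.002  0.   ]
```

Emit:
{"fn": "jog_arm", "kwargs": {"moves": [-0.02, -0.16, -0.23, 0, 0, 0, -1, -0.03, -0.36, -0.23, 0, 0, 0, -1, -0.04, -0.56, -0.23, 0, 0, 0, -1, -0.06, -0.76, -0.23, 0, 0, 0, -1, -0.08, -0.96, -0.23, 0, 0, 0, -1, -0.08, -0.96, -0.23, 0, 0, 0, -1, -0.08, -0.96, -0.23, 0, 0, 0, -1, -0.08, -0.96, -0.23, 0, 0, 0, -1]}}

```text
time: 7.4
position: [0.4998, 0.0617, 0.199]
tool_rot: [0.147, -3.138, -0.001]
ft_force: [-0.4, -0.1, 0.1]
grip_width: 0.251
grip_force: 15.0
```

Run:
```python
from h import *
im=grab('wrist','w3.png'); print(ctrl.get_state()['joint_positions'].round(2))
go([.50,.06,.2],.09)
for p in [(.423,.106,.068),(.44,-.081,.068),(.567,.12,.068)]: print(proj(im,p))
```

```text
[-0.43  0.02  0.26  1.85 -0.01  1.28  1.49]
at [0.4999 0.0617 0.1991] f [-0.3  0.5  0.4] w 0.247 gf 15.0 t 7.5
MOVE [ 0.    -0.006 -0.003] [ 0.    -0.     0.003]
(np.float64(302.3540448512928), np.float64(116.69946321492353))
(np.float64(125.13503285264184), np.float64(115.87280782755933))
(np.float64(296.8901319187747), np.float64(241.295483321356))
```

View pics/w3.png

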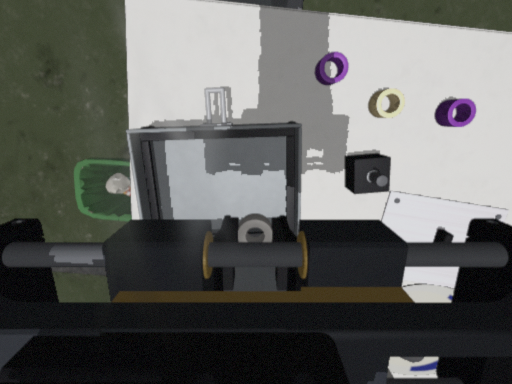

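The wrist view shows the case rim's front corners at about (131,129) and (300,123). The staple loop is at (205–227, 88–124), and the collar is held in the gripper.

Run:
```python
from h import *
im=grab('wrist'); g=cv2.cvtColor(im['pixels'],cv2.COLOR_RGB2GRAY).astype(float)
# front rim: strongest light->dark edge per column
pts=[]
for u in list(range(150,198,4))+list(range(240,292,4)):
    c=g[112:142,u]; d=np.diff(c); v=112+np.argmax(-d[:24])+1-.5; pts.append(onz(im,u,v,.068)[:2])
pts=np.array(pts); k=np.polyfit(pts[:,1],pts[:,0],1); r=pts[:,0]-np.polyval(k,pts[:,1]); m=abs(r)<.002
k=np.polyfit(pts[m,1],pts[m,0],1); print('front line x=',k, m.sum(),len(m),'yaw',-np.arctan(k[0]))
for n,row in (('row150',150),('row200',200)):
    print(n,g[row,126:160].astype(int).tolist(), g[row,284:308].astype(int).tolist())
print('corners',onz(im,131,130,.068),onz(im,300,123,.068))
st=g[84:130,200:232]; print('staple tip',onz(im,215,89,.043), 'L',onz(im,206,110,.043),'R',onz(im,225.5,110,.043))
t=grab('top'); s=grab('side')
sm=cv2.cvtColor(s['pixels'],cv2.COLOR_RGB2BGR); cv2.imwrite('pics/s3c.png',cv2.resize(sm[60:260,200:400],None,fx=3,fy=3,interpolation=cv2.INTER_CUBIC))
tm=cv2.cvtColor(t['pixels'],cv2.COLOR_RGB2BGR); cv2.imwrite('pics/t3.png',tm)
```

```text
front line x= [-0.1179398   0.44105873] 15 25 yaw 0.11739748192910222
row150 [67, 69, 87, 134, 163, 141, 98, 76, 67, 68, 67, 62, 61, 60, 55, 44, 50, 55, 59, 61, 63, 68, 72, 39, 21, 37, 49, 58, 76, 86, 89, 88, 90, 89] [98, 95, 52, 36, 38, 44, 38, 36, 41, 40, 30, 42, 45, 46, 66, 82, 89, 95, 127, 134, 135, 136, 145, 191]
row200 [66, 65, 63, 62, 100, 194, 211, 213, 213, 212, 196, 164, 162, 134, 80, 55, 56, 54, 51, 53, 54, 53, 42, 48, 46, 48, 50, 55, 57, 60, 37, 21, 44, 53] [171, 128, 66, 69, 74, 72, 71, 69, 68, 66, 49, 51, 55, 66, 131, 153, 171, 208, 216, 216, 217, 217, 217, 217]
corners [ 0.4542372  -0.07530555  0.068     ] [0.42972637 0.10435784 0.068     ]
staple tip [0.40229333 0.00847663 0.043     ] L [ 0.42581978 -0.00050041  0.043     ] R [0.42369592 0.02169502 0.043     ]
```

View pics/s3c.png

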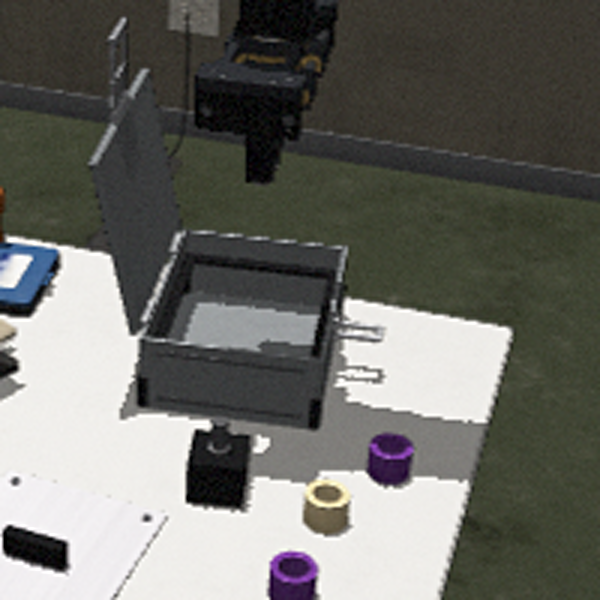

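The side crop shows the open lid leaning back with the hasp sticking up from its edge, and an empty case. I put the case centre at about (0.517, 0.023) with yaw 0.12, and I'll place the collar at case y = -35 mm.

Run:
```python
from h import *
go([.5207,-.0117,.011],.12)
```

```text
at [0.5001 0.0609 0.1992] f [ 0.2 -0.1 -0.4] w 0.251 gf 15.0 t 7.6
MOVE [-0.046 -0.247  0.627] [ 0.    -0.    -0.026]
```

Emit:
{"fn": "jog_arm", "kwargs": {"moves": [-0.046, -0.15, 0, 0, 0, -0.026, -1, -0.046, -0.247, 0, 0, 0, -0.026, -1, -0.046, -0.247, 0.15, 0, 0, -0.026, -1, -0.046, -0.247, 0.3, 0, 0, -0.026, -1, -0.046, -0.247, 0.45, 0, 0, -0.026, -1, -0.046, -0.247, 0.58, 0, 0, -0.026, -1, -0.046, -0.247, 0.627, 0, 0, -0.026, -1, -0.046, -0.247, 0.627, 0, 0, -0.026, -1]}}

```text
time: 8.6
position: [0.5208, -0.0125, 0.0112]
tool_rot: [0.185, -3.136, 0.0]
ft_force: [-0.3, 0.1, 0.2]
grip_width: 0.247
grip_force: 15.0
```

Emit:
{"fn": "jog_arm", "kwargs": {"moves": [0, 0, 0, 0, 0, 0, -0.2, 0, 0, 0, 0, 0, 0, -0.2, 0, 0, 0, 0, 0, 0, -0.2, 0, 0, 0, 0, 0, 0, -0.2, 0, 0, -0.2, 0, 0, 0, -0.2, 0, 0, -0.4, 0, 0, 0, 0, 0, 0, -0.6, 0, 0, 0, 0, 0, 0, -0.7, 0, 0, 0, 0]}}

```text
time: 9.6
position: [0.5221, -0.0129, 0.2253]
tool_rot: [-0.184, 3.131, 0.001]
ft_force: [0.7, -0.4, -1.1]
grip_width: 0.496
grip_force: 0.0
```

Run:
```python
from h import *
go([.46,.20,.23],.12)
```

```text
at [ 0.5221 -0.0129  0.2253] f [ 0.7 -0.4 -1.1] w 0.496 gf 0.0 t 9.6
MOVE [ 0.122  0.729 -0.016] [ 0.     0.005 -0.003]
```

Emit:
{"fn": "jog_arm", "kwargs": {"moves": [-0.02, 0.03, -0.15, 0, 0, 0, 0, -0.07, 0.06, -0.3, 0, 0, 0, 0, -0.12, 0.1, -0.33, 0, 0, 0, 0, -0.12, 0.1, -0.33, 0, 0, 0, 0, -0.12, 0.1, -0.33, 0, 0, 0, 0, -0.12, 0.1, -0.33, 0, 0, 0, 0, -0.12, 0.1, -0.33, 0, 0, 0, 0, -0.12, 0.1, -0.33, 0, 0, 0, 0]}}

```text
time: 10.6
position: [0.5527, 0.0209, 0.3201]
tool_rot: [0.184, -3.136, -0.0]
ft_force: [-0.3, 0.2, -0.3]
grip_width: 0.497
grip_force: 0.0
```

Run:
```python
from h import *
im=grab('wrist','w4.png'); c=np.array([.5165,.023]); y=.12
Rm=np.array([[np.cos(y),-np.sin(y)],[np.sin(y),np.cos(y)]])
b=cv2.cvtColor(im['pixels'],cv2.COLOR_RGB2BGR); b=cv2.resize(b[20:270,130:380],None,fx=2.4,fy=2.4,interpolation=cv2.INTER_CUBIC)
for q in [(-75,-95),(-75,95),(75,95),(75,-95)]:
    u,v=proj(im,[*(c+Rm@np.array(q)/1000),.068]); print(q,u,v); cv2.circle(b,(int((u-130)*2.4),int((v-20)*2.4)),2,(0,0,255),-1)
cv2.imwrite('pics/w4c.png',b); go([.46,.20,.23],.12)
```

```text
(-75, -95) 193.3379369234789 89.44390756182479
(-75, 95) 323.45596182588736 89.31059083512922
(75, 95) 317.1918790448601 188.4965991688745
(75, -95) 199.10410982369876 188.63800938621623
at [0.5528 0.021  0.3202] f [ 0.6  0.8 -0.3] w 0.5 gf 0.0 t 10.7
MOVE [0.237 0.629 0.301] [ 0.    -0.    -0.003]
```

View pics/w4c.png

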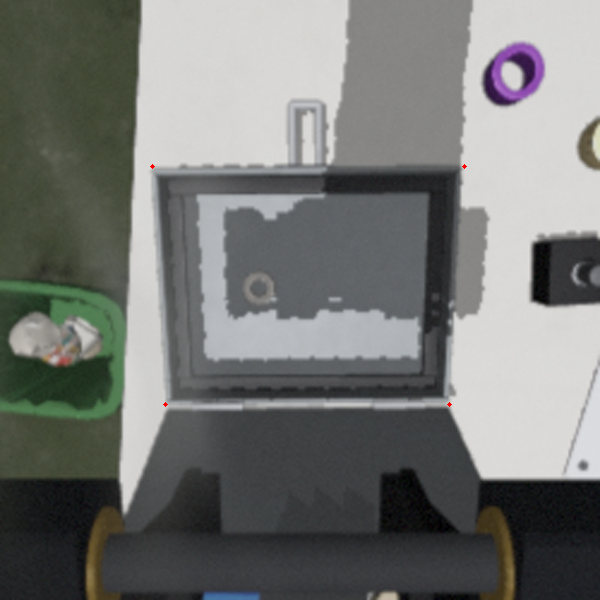

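The crop confirms the case pose, with the corner predictions within about 1 mm, and shows the collar inside at crop (259,288). Next is the bushing.

Run:
```python
from h import *
go([.40,.214,.13],.12)
```

```text
at [0.5528 0.021  0.3202] f [ 0.6  0.8 -0.3] w 0.5 gf 0.0 t 10.7
MOVE [0.43  0.698 0.634] [ 0.    -0.    -0.003]
```

Emit:
{"fn": "jog_arm", "kwargs": {"moves": [0.1, 0.15, 0, 0, 0, 0, 0.3, 0.2, 0.3, 0.05, 0, 0, 0, 0.3, 0.3, 0.45, 0.15, 0, 0, 0, 0.3, 0.38, 0.57, 0.3, 0, 0, 0, 0.3, 0.43, 0.7, 0.45, 0, 0, 0, 0.3, 0.43, 0.7, 0.58, 0, 0, 0, 0.3, 0.43, 0.7, 0.634, 0, 0, 0, 0.3, 0.43, 0.7, 0.634, 0, 0, 0, 0.3]}}

```text
time: 11.65
position: [0.4002, 0.2139, 0.1298]
tool_rot: [0.183, -3.135, 0.001]
ft_force: [0.6, -1.2, -0.0]
grip_width: 0.65
grip_force: 0.0
```

Run:
```python
from h import *
im=grab('wrist','w5.png'); hsv=cv2.cvtColor(im['pixels'],cv2.COLOR_RGB2HSV)
m=cv2.inRange(hsv,(18,50,90),(40,255,255)); m[215:]=0
n,l,st,ce=cv2.connectedComponentsWithStats(m)
for i in range(1,n):
    if st[i,4]>60: print(st[i],ce[i],onz(im,*ce[i],.02).round(4))
c=[i for i in range(1,n)]; i=max(c,key=lambda i:st[i,4]); cn=np.argwhere(l==i)[:,::-1]
(u,v),r=cv2.minEnclosingCircle(cn.astype(np.float32)); print(u,v,r,onz(im,u,v,.026),onz(im,u,v,.013)); q=onz(im,u,v,.02)
print(ctrl.get_state()['joint_positions'].round(2))
go([q[0],q[1],.008],.12)
```

```text
[241 167  32  33 585] [256.21538462 183.67863248] [0.3955 0.2157 0.02  ]
256.30487060546875 183.59756469726562 17.146841049194336 [0.39393483 0.21552681 0.026     ] [0.397133   0.21599043 0.013     ]
[-0.62 -0.03  0.07  2.03  0.    1.13  1.14]
at [0.4011 0.2144 0.1309] f [0.4 0.  0. ] w 0.653 gf 0.0 t 11.7
MOVE [0.019 0.006 0.41 ] [ 0.     0.001 -0.004]
```

Emit:
{"fn": "jog_arm", "kwargs": {"moves": [0.02, 0.006, 0.2, 0, 0, 0, 0.3, 0.02, 0.006, 0.37, 0, 0, 0, 0.3, 0.02, 0.006, 0.41, 0, 0, 0, 0.3, 0.02, 0.006, 0.41, 0, 0, 0, 0.3, 0.02, 0.006, 0.41, 0, 0, 0, -1, 0.02, 0.006, 0.41, 0, 0, 0, -1, 0.02, 0.006, 0.41, 0, 0, 0, -1, 0.02, 0.006, 0.41, 0, 0, 0, -1], "newtons": 15}}

```text
time: 12.7
position: [0.3947, 0.216, 0.008]
tool_rot: [-0.184, 3.135, 0.001]
ft_force: [-0.1, -0.8, 5.7]
grip_width: 0.383
grip_force: 15.0
```

Emit:
{"fn": "jog_arm", "kwargs": {"moves": [0, 0, 0, 0, 0, 0, -1, 0, 0, 0, 0, 0, 0, -1, 0, 0, 0, 0, 0, 0, -1, 0, 0, -0.1, 0, 0, 0, -1, 0, 0, -0.3, 0, 0, 0, -1, 0, 0, -0.5, 0, 0, 0, -1, 0, 0, -0.5, 0, 0, 0, -1, 0, 0, -0.5, 0, 0, 0, -1]}}

```text
time: 13.7
position: [0.3934, 0.2154, 0.1563]
tool_rot: [0.184, -3.135, 0.001]
ft_force: [-0.4, -0.4, -2.2]
grip_width: 0.38
grip_force: 15.0
```

Run:
```python
from h import *
go([.5123,.0577,.0135],.12)
```

```text
at [0.3934 0.2154 0.1563] f [-0.4 -0.4 -2.2] w 0.38 gf 15.0 t 13.7
MOVE [-0.332 -0.568  0.476] [-0.    -0.001 -0.002]
```

Emit:
{"fn": "jog_arm", "kwargs": {"moves": [-0.09, -0.15, 0, 0, 0, 0, -1, -0.18, -0.31, 0, 0, 0, 0, -1, -0.26, -0.45, 0, 0, 0, 0, -1, -0.33, -0.568, 0, 0, 0, 0, -1, -0.332, -0.568, 0, 0, 0, 0, -1, -0.332, -0.568, 0.15, 0, 0, 0, -1, -0.332, -0.568, 0.3, 0, 0, 0, -1, -0.332, -0.568, 0.4, 0, 0, 0, -1]}}

```text
time: 14.7
position: [0.5095, 0.0589, 0.0331]
tool_rot: [0.186, -3.13, 0.001]
ft_force: [-1.2, 0.3, -1.1]
grip_width: 0.384
grip_force: 15.0
```

Run:
```python
from h import *
go([.5123,.0577,.0135],.12)
```

```text
at [0.5095 0.0589 0.0331] f [-1.2  0.3 -1.1] w 0.384 gf 15.0 t 14.7
MOVE [-0.009 -0.005  0.065] [-0.    -0.006 -0.001]
```

Emit:
{"fn": "jog_arm", "kwargs": {"moves": [-0.005, -0.004, 0.04, 0, 0, 0, -1, -0.005, -0.004, 0.067, 0, 0, 0, -1, -0.005, -0.004, 0.067, 0, 0, 0, -1, -0.005, -0.004, 0.067, 0, 0, 0, 0.1, -0.005, -0.004, 0.067, 0, 0, 0, 0.1, -0.005, -0.004, 0.067, 0, 0, 0, 0.1, -0.005, -0.004, 0.067, 0, 0, 0, 0.1, -0.005, -0.004, -0.02, 0, 0, 0, 0.1]}}

```text
time: 15.7
position: [0.5126, 0.0568, 0.0417]
tool_rot: [0.184, -3.132, 0.001]
ft_force: [0.8, 0.4, -0.3]
grip_width: 0.548
grip_force: 0.0
```

Emit:
{"fn": "jog_arm", "kwargs": {"moves": [0, 0, -0.2, 0, 0, 0, 0.1, 0, 0, -0.4, 0, 0, 0, 0.1, 0, 0, -0.6, 0, 0, 0, 0.1, 0.03, 0.18, -0.7, 0, 0, 0, 0.1, 0.03, 0.36, -0.7, 0, 0, 0, 0.1, 0, 0.54, -0.7, 0, 0, 0, 0.1, -0.02, 0.72, -0.6, 0, 0, 0, 0.1, -0.04, 0.85, -0.5, 0, 0, 0, 0.1]}}

```text
time: 16.7
position: [0.496, 0.3148, 0.1927]
tool_rot: [-0.188, 3.135, 0.002]
ft_force: [0.7, -0.3, -0.7]
grip_width: 0.548
grip_force: 0.0
```

Run:
```python
from h import *
go([.60,.336,.2],.04); t=grab('top','t6.png'); s=grab('side','s6.png')
tm=cv2.cvtColor(t['pixels'],cv2.COLOR_RGB2BGR)
cv2.imwrite('pics/t6c.png',cv2.resize(tm[120:280,140:380],None,fx=3.3,fy=3.3,interpolation=cv2.INTER_CUBIC))
```

```text
at [0.496  0.3148 0.1927] f [ 0.7 -0.3 -0.7] w 0.548 gf 0.0 t 16.7
MOVE [-0.353  0.029 -0.024] [0.001 0.001 0.076]
```

View pics/t6c.png

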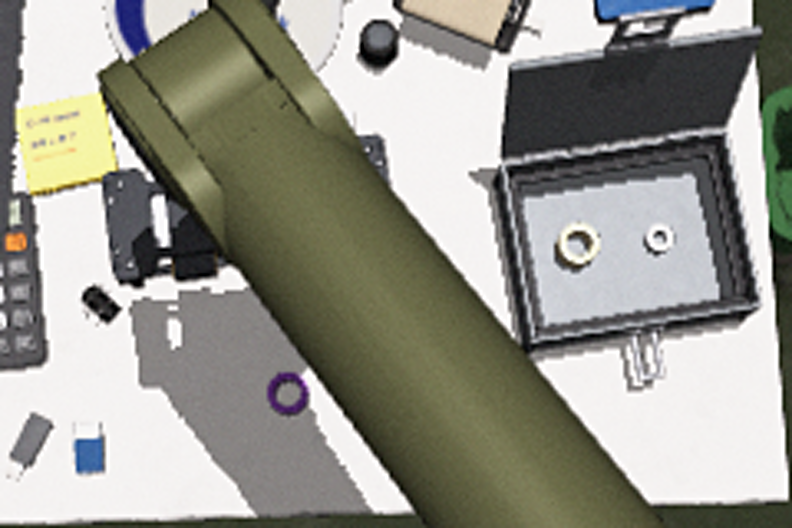

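The top crop shows the bushing at crop (578,243) and the collar at (658,238), both in the case on the floor. Next is the cover.

Emit:
{"fn": "jog_arm", "kwargs": {"moves": [-0.19, 0.02, 0, 0, 0, 0.076, 0.5, -0.38, 0.03, 0, 0, 0, 0.076, 0.5, -0.38, 0.03, -0.02, 0, 0, 0.076, 0.5, -0.38, 0.03, -0.02, 0, 0, 0.076, 0.5, -0.38, 0.03, -0.02, 0, 0, 0.076, 0.5, -0.38, 0.03, -0.02, 0, 0, 0.076, 0.5, -0.38, 0.03, -0.02, 0, 0, 0.076, 0.5, -0.38, 0.03, -0.02, 0, 0, 0.076, 0.5]}}

```text
time: 17.8
position: [0.6084, 0.3341, 0.1994]
tool_rot: [-0.06, 3.141, 0.0]
ft_force: [0.2, 0.4, 0.4]
grip_width: 0.747
grip_force: 0.0
```

Run:
```python
from h import *
im=grab('wrist','w7.png'); print(ctrl.get_state()['position'].round(3))
b=cv2.cvtColor(im['pixels'],cv2.COLOR_RGB2BGR); cv2.imwrite('pics/w7c.png',cv2.resize(b[40:260,130:390],None,fx=3,fy=2.7*3/2.7,interpolation=cv2.INTER_CUBIC)[:600])
g=cv2.cvtColor(b,cv2.COLOR_BGR2GRAY)
```

```text
[0.609 0.334 0.199]
```

View pics/w7c.png

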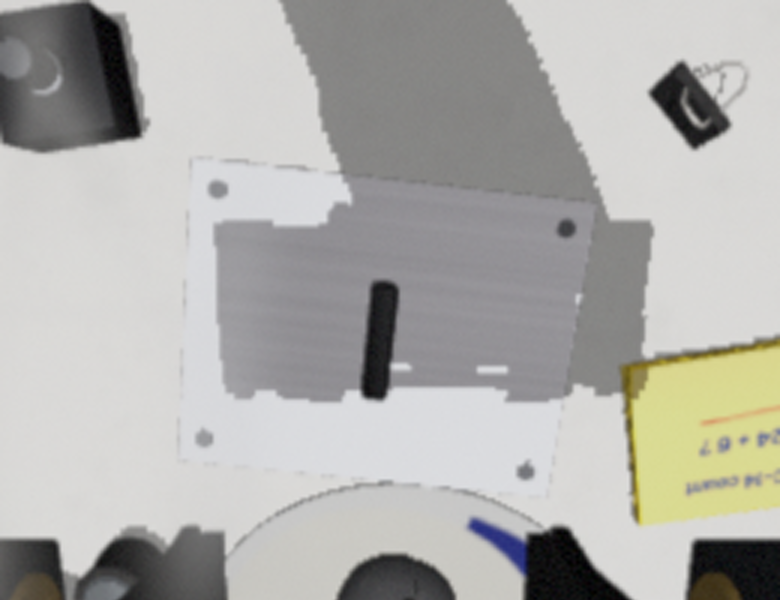

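The crop shows the cover's corners at (192,158), (596,204), (549,495) and (179,461). Its handle runs from (385,283) to (374,398).

Run:
```python
from h import *
im=grab('wrist')
f=lambda u,v,z: onz(im,130+u/3,40+v/3,z)[:2]
P=[f(*p,.004) for p in [(192,158),(596,204),(549,495),(179,461)]]
rv=[f(*p,.005) for p in [(218,189),(566,229),(526,471),(204,438)]]
P=np.array(P); print(P.round(4),'centre',P.mean(0),'rivets',np.mean(rv,0))
d=(P[1]+P[2]-P[0]-P[3])/2; e=(P[0]-P[3]+P[1]-P[2])/2
print('len',np.linalg.norm(d),np.linalg.norm(e),'yaw',np.arctan2(-d[0],d[1]),np.arctan2(-e[1],-e[0]))
h=[f(385,284,.026),f(374,397,.026)]; print('handle',h,np.mean(h,0))
c=P.mean(0); go([c[0],c[1],.012],np.arctan2(-d[0],d[1]))
```

```text
[[0.5102 0.2543]
 [0.5218 0.4264]
 [0.6533 0.4192]
 [0.6435 0.2456]] centre [0.58218289 0.33635442] rivets [0.58203331 0.3360804 ]
len 0.17319833090102635 0.1326062489291393 yaw -0.06202933004549132 -0.060392405698007516
handle [array([0.55754787, 0.33739279]), array([0.60505383, 0.33475844])] [0.58130085 0.33607562]
at [0.6086 0.3341 0.1992] f [ 0.6 -0.8  0.2] w 0.749 gf 0.0 t 17.9
MOVE [0.088 0.011 0.624] [0.    0.    0.096]
```

Emit:
{"fn": "jog_arm", "kwargs": {"moves": [0.088, 0.008, 0.1, 0, 0, 0.096, 0.3, 0.088, 0.008, 0.28, 0, 0, 0.096, 0.2, 0.088, 0.008, 0.45, 0, 0, 0.096, 0, 0.088, 0.008, 0.58, 0, 0, 0.096, 0, 0.088, 0.008, 0.628, 0, 0, 0.096, 0, 0.088, 0.008, 0.628, 0, 0, 0.096, 0, 0.088, 0.008, 0.628, 0, 0, 0.096, -1, 0.088, 0.008, 0.628, 0, 0, 0.096, -1], "newtons": 40}}

```text
time: 18.9
position: [0.5836, 0.3362, 0.0128]
tool_rot: [0.098, 3.137, 0.003]
ft_force: [-0.1, 0.1, 0.3]
grip_width: 0.355
grip_force: 0.0
```

Emit:
{"fn": "jog_arm", "kwargs": {"moves": [0, 0, 0, 0, 0, 0, -1, 0, 0, 0, 0, 0, 0, -1, 0, 0, 0, 0, 0, 0, -1, 0, 0, 0, 0, 0, 0, -1, 0, 0, 0, 0, 0, 0, -1, 0, 0, 0, 0, 0, 0, -1, 0, 0, 0, 0, 0, 0, -1, 0, 0, 0, 0, 0, 0, -1]}}

```text
time: 19.9
position: [0.5825, 0.3354, 0.0113]
tool_rot: [0.098, 3.14, 0.0]
ft_force: [-1.1, -1.5, 4.8]
grip_width: 0.132
grip_force: 40.0
```

Run:
```python
from h import *
go([.5165,.0235,.2],.12)
```

```text
at [0.5825 0.3354 0.0113] f [-1.1 -1.5  4.8] w 0.132 gf 40.0 t 19.9
MOVE [ 0.154 -1.051 -0.629] [ 0.     0.    -0.174]
```

Emit:
{"fn": "jog_arm", "kwargs": {"moves": [0, 0, -0.1, 0, 0, 0, -1, 0, 0, -0.28, 0, 0, 0, -1, 0.02, -0.12, -0.45, 0, 0, -0.02, -1, 0.04, -0.3, -0.48, 0, 0, -0.05, -1, 0.08, -0.48, -0.48, 0, 0, -0.08, -1, 0.11, -0.66, -0.48, 0, 0, -0.11, -1, 0.13, -0.84, -0.48, 0, 0, -0.14, -1, 0.15, -0.99, -0.48, 0, 0, -0.17, -1]}}

```text
time: 20.9
position: [0.5028, 0.051, 0.1491]
tool_rot: [0.204, -3.103, -0.014]
ft_force: [-15.6, 7.5, 3.4]
grip_width: 0.273
grip_force: 7.6
```

Run:
```python
from h import *
go([.5165,.0235,.085],.12)
```

```text
at [0.5028 0.051  0.1491] f [-15.6   7.5   3.4] w 0.273 gf 7.6 t 20.9
MOVE [-0.04  -0.099  0.211] [ 0.01  -0.03   0.011]
```

Something's wrong: there is lateral force and the grip has widened. I'll look before moving.

Run:
```python
from h import *
s=grab('side'); w=grab('wrist'); st=ctrl.get_state(); print(st['ft_force'].round(1),st['grip_width'],st['grip_force'],st['position'].round(4),st['tool_rot'])
a=cv2.resize(cv2.cvtColor(s['pixels'],cv2.COLOR_RGB2BGR)[40:260,190:390],None,fx=2.6,fy=2.6); b=cv2.resize(cv2.cvtColor(w['pixels'],cv2.COLOR_RGB2BGR),(0,0),fx=.55,fy=.55)
o=np.zeros((572,800,3),np.uint8); o[:,:520]=a[:572]; o[:b.shape[0],520:]=b[:,:280]; cv2.imwrite('pics/c8.png',o)
```

```text
[-34.5   1.7   8.9] 0.14017864886783704 18.15712286042981 [0.5042 0.0425 0.1504] [ 0.1818147  -3.10584534 -0.00681232]
```

View pics/c8.png

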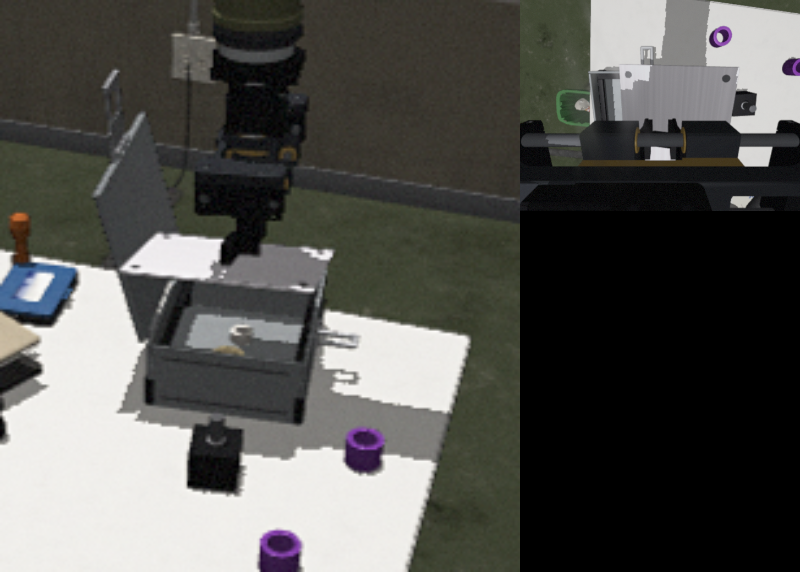

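The cover has touched the lid's near edge. I'll back off toward the robot with a firmer grip.

Emit:
{"fn": "jog_arm", "kwargs": {"moves": [0.06, 0, 0, 0, 0, 0, -1, 0.1, 0, 0, 0, 0, 0, -1, 0.15, 0, 0, 0, 0, 0, -1, 0.15, 0, -0.1, 0, 0, 0, -1, 0.15, 0, -0.1, 0, 0, 0, -1, 0.15, 0, -0.1, 0, 0, 0, -1, 0.15, 0, -0.1, 0, 0, 0, -1, 0.15, 0, -0.1, 0, 0, 0, -1], "newtons": 50}}

```text
time: 22.0
position: [0.4737, 0.0366, 0.184]
tool_rot: [0.181, -3.135, 0.0]
ft_force: [0.5, 0.7, 0.2]
grip_width: 0.004
grip_force: 0.0
```

Run:
```python
from h import *
s=grab('side'); w=grab('wrist','w9.png'); go([.5165,.0235,.085],.12); print(ctrl.get_state()['tool_rot'])
a=cv2.resize(cv2.cvtColor(s['pixels'],cv2.COLOR_RGB2BGR)[40:210,200:360],None,fx=2.5,fy=2.5); b=cv2.resize(cv2.cvtColor(w['pixels'],cv2.COLOR_RGB2BGR)[40:240,100:400],(0,0),fx=1.3333,fy=1.3333)
o=np.zeros((430,800,3),np.uint8); o[:a.shape[0],:400]=a; o[:b.shape[0],400:]=b[:,:400]; cv2.imwrite('pics/c9.png',o)
```

```text
at [0.4738 0.0367 0.1842] f [ 0.  -0.3 -0.2] w 0.004 gf 0.0 t 22.1
MOVE [-0.137 -0.06   0.331] [-0.    -0.001 -0.004]
[ 1.81152983e-01 -3.13559791e+00  2.73573561e-04]
```

View pics/c9.png

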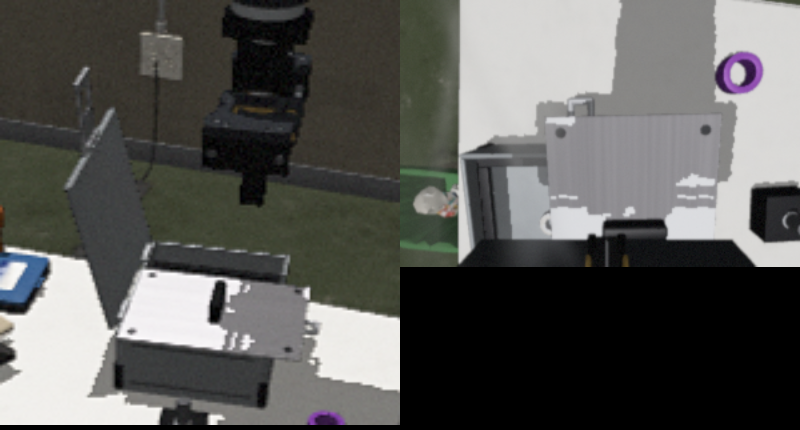

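The wrist and side views show the cover lying flat on top of the case, handle up, turned a quarter (handle along y). My path had swung its back corner into the lid's side edge. I'll turn the tool 90° and pick the cover up again.

Emit:
{"fn": "jog_arm", "kwargs": {"moves": [0.01, -0.06, -0.12, 0, 0, 0.17, 0, 0.01, -0.12, -0.25, 0, 0, 0.34, 0, 0.01, -0.12, -0.25, 0, 0, 0.51, 0, 0.01, -0.12, -0.25, 0, 0, 0.68, 0, 0.01, -0.12, -0.25, 0, 0, 0.785, 0, 0.01, -0.12, -0.25, 0, 0, 0.785, 0, 0.01, -0.12, -0.25, 0, 0, 0.785, 0, 0.01, -0.12, -0.25, 0, 0, 0.785, 0]}}

```text
time: 23.1
position: [0.4752, 0.0006, 0.2596]
tool_rot: [-1.086, -2.948, 0.0]
ft_force: [0.7, 0.5, 0.5]
grip_width: 0.498
grip_force: 0.0
```

Emit:
{"fn": "jog_arm", "kwargs": {"moves": [0, 0, 0, 0, 0, 0.17, 0, 0, 0, 0, 0, 0, 0.34, 0, 0, 0, 0, 0, 0, 0.51, 0, 0, 0, 0, 0, 0, 0.68, 0, 0, 0, 0, 0, 0, 0.785, 0, 0, 0, 0, 0, 0, 0.785, 0, 0, 0, 0, 0, 0, 0.785, 0, 0, 0, 0, 0, 0, 0.785, 0]}}

```text
time: 24.1
position: [0.4752, 0.0006, 0.2597]
tool_rot: [2.173, 2.269, 0.0]
ft_force: [-0.2, 0.6, -0.0]
grip_width: 0.501
grip_force: 0.0
```

Run:
```python
from h import *
w=grab('wrist','w10.png'); s=ctrl.get_state(); print(s['position'],s['tool_rot'],s['joint_positions'].round(2))
cv2.imwrite('pics/w10c.png',cv2.resize(cv2.cvtColor(w['pixels'],cv2.COLOR_RGB2BGR)[20:270,120:400],None,fx=2.4,fy=2.4,interpolation=cv2.INTER_CUBIC))
t=grab('top','t10.png'); grab('side','s10.png')
```

```text
[0.47519359 0.00058033 0.25965573] [-2.17314092e+00 -2.26871019e+00 -8.37563680e-05] [-0.29 -0.08  0.22  1.82  0.02  1.4  -0.03]
```

View pics/w10c.png

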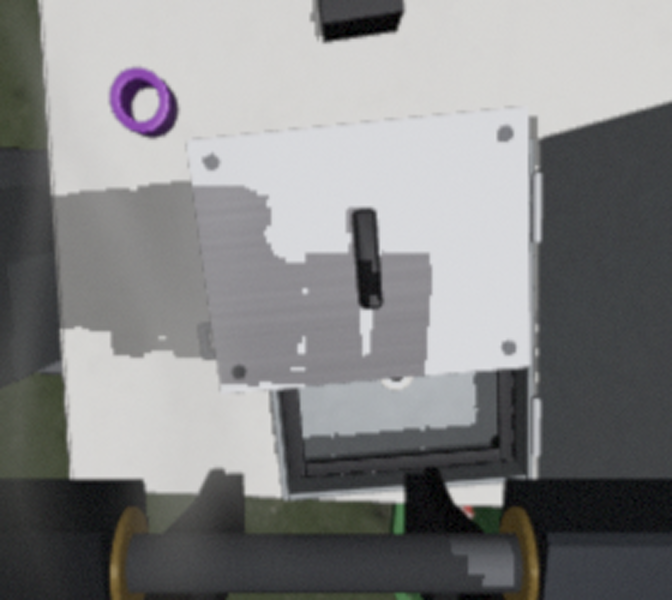

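The crop shows the cover resting on the rim with corners at (188,142), (522,106), (530,366) and (220,390). Its handle runs from (364,208) to (372,308).

Run:
```python
from h import *
im=grab('wrist')
f=lambda u,v,z: onz(im,120+u/2.4,20+v/2.4,z)
for Z in (.072,):
    P=np.array([f(*p,Z) for p in [(188,142),(522,106),(530,366),(220,390)]])
    print(P.round(4).tolist(),P.mean(0)); 
    for i in range(4): print(np.linalg.norm(P[i]-P[(i+1)%4]).round(4))
    rv=np.array([f(*p,Z) for p in [(210,161),(505,133),(508,347),(238,372)]]); print('riv',rv.mean(0))
    d=P[0]+P[1]-P[2]-P[3]; print('yaw of +y-ish',np.arctan2(-d[0],d[1]))
    d=P[1]+P[2]-P[0]-P[3]; print('yaw x-ish',np.arctan2(d[1],d[0]))
h=[f(364,210,.094),f(370,296,.094)]; print(np.array(h).round(4).tolist(),np.mean(h,0))
```

```text
[[0.4014, 0.1144, 0.072], [0.5691, 0.1388, 0.072], [0.5903, 0.0066, 0.072], [0.4179, -0.0148, 0.072]] [0.49465605 0.06123264 0.072     ]
0.1695
0.1339
0.1738
0.1303
riv [0.49481256 0.06108493 0.072     ]
yaw of +y-ish 0.14347273358753468
yaw x-ish 0.13366608745970748
[[0.4916, 0.0846, 0.094], [0.4971, 0.0431, 0.094]] [0.49435262 0.06387811 0.094     ]
```

Run:
```python
from h import *
t=grab('top');s=grab('side')
for a,b in [((293,140),(231,114.3)),((370.3,129.1),(249.3,84))]: print(tri(t,a,s,b))
# did the lid move since before? compare lid area in saved images
for n in ('top','side'):
    o=cv2.imread(f'pics/{"t1" if n=="top" else "side0"}.png').astype(int); x=cv2.cvtColor((t if n=="top" else s)['pixels'],cv2.COLOR_RGB2BGR).astype(int)
    d=abs(o-x).max(2); r=d[125:165,288:375] if n=='top' else d[60:175,230:262]; print(n,(r>40).sum(), r.size)
go([.4945,.0615,.08],-1.433); go([.4945,.0615,.15],-1.433)
```

```text
(array([0.61415897, 0.12864124, 0.21592227]), np.float64(0.0011372138993246525))
(array([ 0.63776403, -0.06236873,  0.21050551]), np.float64(0.003036355772255869))
top 993 3480
side 503 3680
at [0.4752 0.0006 0.2597] f [-0.1  0.2 -0.3] w 0.505 gf 0.0 t 24.4
MOVE [0.2   0.073 0.599] [ 0.    -0.    -0.091]
at [0.4752 0.0006 0.2597] f [-0.1  0.2 -0.3] w 0.505 gf 0.0 t 24.4
MOVE [0.2   0.073 0.366] [ 0.    -0.    -0.091]
```

Emit:
{"fn": "jog_arm", "kwargs": {"moves": [0.1, 0.04, 0.1, 0, 0, -0.09, 0, 0.2, 0.073, 0.25, 0, 0, -0.09, 0, 0.2, 0.073, 0.4, 0, 0, -0.09, 0, 0.2, 0.073, 0.52, 0, 0, -0.09, 0, 0.2, 0.073, 0.58, 0, 0, -0.09, 0, 0.2, 0.073, 0.599, 0, 0, -0.09, 0, 0.2, 0.073, 0.599, 0, 0, -0.09, 0, 0.2, 0.073, 0.599, 0, 0, -0.09, 0]}}

```text
time: 25.4
position: [0.4955, 0.0616, 0.0811]
tool_rot: [2.064, 2.367, 0.003]
ft_force: [-0.1, 0.4, -0.0]
grip_width: 0.5
grip_force: 0.0
```

Emit:
{"fn": "jog_arm", "kwargs": {"moves": [0, 0, 0, 0, 0, 0, -1, 0, 0, 0, 0, 0, 0, -1, 0, 0, 0, 0, 0, 0, -1, 0, 0, 0, 0, 0, 0, -1, 0, 0, 0, 0, 0, 0, -1, 0, 0, 0, 0, 0, 0, -1, 0, 0, 0, 0, 0, 0, -1, 0, 0, 0, 0, 0, 0, -1], "newtons": 60}}

```text
time: 26.4
position: [0.4946, 0.0615, 0.08]
tool_rot: [2.065, 2.368, 0.0]
ft_force: [0.7, 0.1, 1.3]
grip_width: 0.131
grip_force: 60.0
```

Run:
```python
from h import *
go([.43,.06,.15],-1.433); print(ctrl.get_state()['tool_rot'])
```

```text
at [0.4946 0.0615 0.08  ] f [0.7 0.1 1.3] w 0.131 gf 60.0 t 26.4
MOVE [ 0.024 -0.214 -0.233] [ 0.    -0.    -0.001]
[2.06485694e+00 2.36758422e+00 3.19471818e-04]
```

Emit:
{"fn": "jog_arm", "kwargs": {"moves": [0, 0, -0.05, 0, 0, 0, -1, 0, 0, -0.13, 0, 0, 0, -1, 0, 0, -0.24, 0, 0, 0, -1, 0, 0, -0.36, 0, 0, 0, -1, 0, 0, -0.5, 0, 0, 0, -1, 0, 0, -0.64, 0, 0, 0, -1, 0, 0, -0.76, 0, 0, 0, -1, 0, 0, -0.84, 0, 0, 0, -1]}}

```text
time: 27.4
position: [0.4946, 0.0614, 0.3347]
tool_rot: [2.064, 2.366, 0.003]
ft_force: [0.4, -1.0, -2.6]
grip_width: 0.131
grip_force: 60.0
```

Emit:
{"fn": "jog_arm", "kwargs": {"moves": [0, 0, 0, 0, 0, -0.05, -1, 0, 0, 0, 0, 0, -0.14, -1, 0, 0, 0, 0, 0, -0.25, -1, 0, 0, 0, 0, 0, -0.37, -1, 0, 0, 0, 0, 0, -0.5, -1, 0, 0, 0, 0, 0, -0.62, -1, 0, 0, 0, 0, 0, -0.7, -1, 0, 0, 0, 0, 0, -0.742, -1]}}

```text
time: 28.4
position: [0.4941, 0.0613, 0.3325]
tool_rot: [-1.012, -2.974, -0.0]
ft_force: [-0.2, -1.1, -2.6]
grip_width: 0.13
grip_force: 60.0
```

Emit:
{"fn": "jog_arm", "kwargs": {"moves": [0, 0, 0, 0, 0, -0.05, -1, 0, 0, 0, 0, 0, -0.14, -1, 0, 0, 0, 0, 0, -0.25, -1, 0, 0, 0, 0, 0, -0.37, -1, 0, 0, 0, 0, 0, -0.5, -1, 0, 0, 0, 0, 0, -0.62, -1, 0, 0, 0, 0, 0, -0.7, -1, 0, 0, 0, 0, 0, -0.742, -1]}}

```text
time: 29.4
position: [0.4941, 0.0613, 0.3325]
tool_rot: [-0.19, 3.136, 0.0]
ft_force: [-0.5, 1.0, -2.1]
grip_width: 0.128
grip_force: 60.0
```

Run:
```python
from h import *
go([.5165,.0235,.2],.12); im=grab('wrist','w11.png'); s=ctrl.get_state(); print(s['tool_rot'],s['grip_width'],s['grip_force'])
M=R.from_rotvec(s['tool_rot']).as_matrix(); g=cv2.cvtColor(im['pixels'],cv2.COLOR_RGB2GRAY).astype(np.float32)
tool=lambda p: s['position']+M@np.array(p)
for n,p in (('corner+',(.067,.087,.004)),('corner-',(.067,-.087,.004)),('riv+',(.056,.076,.004)),('riv-',(.056,-.076,.004)),('fmid',(.067,0,.004))):
    print(n,np.round(proj(im,tool(p)),1))
```

```text
at [0.4941 0.0613 0.3325] f [-0.5  1.  -2.1] w 0.128 gf 60.0 t 29.4
MOVE [-0.059 -0.134  0.442] [0.    0.    0.001]
[ 1.91971915e-01 -3.13565791e+00 -4.01539846e-05] 0.13026739094954232 59.99907910823822
corner+ [397.1 125.8]
corner- [110.2 125.6]
riv+ [376.7 144.1]
riv- [130.5 143.9]
fmid [253.7 125.7]
```

Run:
```python
from h import *
from scipy import ndimage as N
im=grab('wrist'); s=ctrl.get_state(); M=R.from_rotvec(s['tool_rot']).as_matrix()
g=N.gaussian_filter(cv2.cvtColor(im['pixels'],cv2.COLOR_RGB2GRAY).astype(float),1)
b=g>=0
dy=N.sobel(g,0);dx=N.sobel(g,1)
fr=[(u,110+np.argmax(dy[110:145,u])) for u in range(140,370,10)]
print('front',fr)
print('left',[(95+int(np.argmax(dx[v,95:128])),v) for v in range(135,210,8)])
print('right',[(380+int(np.argmin(dx[v,380:412])),v) for v in range(135,210,8)])
def tp(u,v,h):
    c,d=ray(im,u,v); c=M.T@(c-s['position']);d=M.T@d; return c+d*(h-c[2])/d[2]
for u,v in fr[::5]: print(tp(u,v,.008).round(4),end=' ')
for box in ((120,135,142,155),(366,135,388,155)):
    p=g[box[1]:box[3],box[0]:box[2]]; k=np.unravel_index(np.argmin(p),p.shape); print('riv',box[0]+k[1],box[1]+k[0],p.min(),np.median(p),tp(box[0]+k[1],box[1]+k[0],.008).round(4))
```

```text
front [(140, np.int64(127)), (150, np.int64(127)), (160, np.int64(127)), (170, np.int64(128)), (180, np.int64(127)), (190, np.int64(127)), (200, np.int64(127)), (210, np.int64(127)), (220, np.int64(127)), (230, np.int64(127)), (240, np.int64(127)), (250, np.int64(127)), (260, np.int64(127)), (270, np.int64(127)), (280, np.int64(127)), (290, np.int64(128)), (300, np.int64(128)), (310, np.int64(128)), (320, np.int64(128)), (330, np.int64(122)), (340, np.int64(130)), (350, np.int64(130)), (360, np.int64(130))]
left [(116, 135), (117, 143), (118, 151), (119, 159), (120, 167), (122, 175), (123, 183), (124, 191), (125, 199), (126, 207)]
right [(409, 135), (408, 143), (402, 151), (385, 159), (382, 167), (405, 175), (407, 183), (399, 191), (408, 199), (394, 207)]
[ 0.0658 -0.0709  0.008 ] [ 0.066  -0.0399  0.008 ] [ 0.0661 -0.0088  0.008 ] [0.0657 0.0223 0.008 ] [0.0646 0.0535 0.008 ] riv 138 150 82.3672568688005 199.70923369449642 [ 0.0516 -0.0738  0.008 ]
riv 375 147 61.91797956697533 141.30519980006198 [0.0542 0.0767 0.008 ]
```

Run:
```python
from h import *
go([.5158,.0235,.085],.12)
```

```text
at [0.4942 0.0613 0.3325] f [ 0.7 -0.2 -2.8] w 0.132 gf 60.0 t 29.5
MOVE [-0.056 -0.134  0.825] [ 0.  0. -0.]
```

Emit:
{"fn": "jog_arm", "kwargs": {"moves": [-0.02, -0.04, 0, 0, 0, 0, -1, -0.056, -0.1, 0.03, 0, 0, 0, -1, -0.056, -0.134, 0.12, 0, 0, 0, -1, -0.056, -0.134, 0.25, 0, 0, 0, -1, -0.056, -0.134, 0.38, 0, 0, 0, -1, -0.056, -0.134, 0.51, 0, 0, 0, -1, -0.056, -0.134, 0.62, 0, 0, 0, -1, -0.056, -0.134, 0.66, 0, 0, 0, -1]}}

```text
time: 30.5
position: [0.5149, 0.0224, 0.132]
tool_rot: [0.185, -3.133, 0.001]
ft_force: [-0.2, -0.4, -1.8]
grip_width: 0.136
grip_force: 60.0
```

Run:
```python
from h import *
go([.5158,.0235,.085],.12)
```

```text
at [0.5149 0.0224 0.132 ] f [-0.2 -0.4 -1.8] w 0.136 gf 60.0 t 30.5
MOVE [-0.004  0.003  0.157] [-0.001 -0.003 -0.002]
```

Emit:
{"fn": "jog_arm", "kwargs": {"moves": [-0.003, 0.002, 0.06, 0, 0, 0, -1, -0.003, 0.002, 0.11, 0, 0, 0, -1, -0.003, 0.002, 0.15, 0, 0, 0, -1, -0.003, 0.002, 0.18, 0, 0, 0, -1, -0.003, 0.002, 0.2, 0, 0, 0, -1, -0.003, 0.002, 0.22, 0, 0, 0, -1, -0.003, 0.002, 0.235, 0, 0, 0, -1, -0.003, 0.002, 0.235, 0, 0, 0, -1]}}

```text
time: 31.5
position: [0.5167, 0.0243, 0.0632]
tool_rot: [0.188, -3.136, 0.0]
ft_force: [-0.3, 0.5, -1.8]
grip_width: 0.133
grip_force: 60.0
```

Run:
```python
from h import *
go([.5158,.0235,.058],.12); print(ctrl.get_state()['torque'].round(2))
```

```text
at [0.5167 0.0243 0.0632] f [-0.3  0.5 -1.8] w 0.133 gf 60.0 t 31.5
MOVE [ 0.003 -0.002  0.017] [ 0. -0. -0.]
[ 0.05  0.01 -0.05]
```

Emit:
{"fn": "jog_arm", "kwargs": {"moves": [0.001, 0, 0.008, 0, 0, 0, -1, 0.001, 0, 0.016, 0, 0, 0, -1, 0.001, 0, 0.02, 0, 0, 0, -1, 0.001, 0, 0.024, 0, 0, 0, -1, 0.001, 0, 0.027, 0, 0, 0, -1, 0.001, 0, 0.03, 0, 0, 0, -1, 0.001, 0, 0.03, 0, 0, 0, -1, 0.001, 0, 0.03, 0, 0, 0, -1]}}

```text
time: 32.5
position: [0.5166, 0.0242, 0.0545]
tool_rot: [-0.188, 3.136, 0.0]
ft_force: [-2.7, 0.6, 3.2]
grip_width: 0.13
grip_force: 60.0
```

Emit:
{"fn": "jog_arm", "kwargs": {"moves": [0, 0, 0.006, 0, 0, 0, -1, 0, 0, 0.012, 0, 0, 0, -1, 0, 0, 0.017, 0, 0, 0, -1, 0, 0, 0.02, 0, 0, 0, -1, 0, 0, 0.02, 0, 0, 0, -1, 0, 0, 0.02, 0, 0, 0, -1, 0, 0, 0.02, 0, 0, 0, -1, 0, 0, 0.02, 0, 0, 0, -1]}}

```text
time: 33.5
position: [0.5166, 0.0243, 0.0499]
tool_rot: [0.188, -3.136, -0.001]
ft_force: [-8.2, -1.1, 15.4]
grip_width: 0.133
grip_force: 60.0
```

Emit:
{"fn": "jog_arm", "kwargs": {"moves": [0.003, 0, 0, 0, 0, 0, -1, 0.003, 0, 0, 0, 0, 0, -0.3, 0.003, 0, 0, 0, 0, 0, -0.3, 0.003, 0, 0, 0, 0, 0, -0.3, 0.003, 0, -0.06, 0, 0, 0, -0.3, 0.003, 0, -0.13, 0, 0, 0, -0.3, 0.003, 0, -0.13, 0, 0, 0, -1, 0.003, 0, -0.13, 0, 0, 0, -1]}}

```text
time: 34.5
position: [0.5156, 0.0242, 0.0874]
tool_rot: [-0.188, 3.136, 0.0]
ft_force: [0.1, 0.7, -0.9]
grip_width: 0.206
grip_force: 0.0
```

Emit:
{"fn": "jog_arm", "kwargs": {"moves": [0, 0, 0, 0, 0, 0, -1, 0, 0, 0, 0, 0, 0, -1, 0, 0, 0.02, 0, 0, 0, -1, 0, 0, 0.04, 0, 0, 0, -1, 0, 0, 0.06, 0, 0, 0, -1, 0, 0, 0.07, 0, 0, 0, -1, 0, 0, 0.075, 0, 0, 0, -1, 0, 0, 0.075, 0, 0, 0, -1]}}

```text
time: 35.5
position: [0.5157, 0.0241, 0.065]
tool_rot: [-0.188, 3.136, 0.0]
ft_force: [-0.9, -0.1, 1.4]
grip_width: 0.003
grip_force: 0.0
```

Run:
```python
from h import *
go([.5158,.0235,.0635],.12)
```

```text
at [0.5157 0.0241 0.065 ] f [-0.9 -0.1  1.4] w 0.003 gf 0.0 t 35.5
MOVE [-0.    -0.002  0.005] [ 0.  0. -0.]
```

Emit:
{"fn": "jog_arm", "kwargs": {"moves": [0, 0, 0.005, 0, 0, 0, -1, 0, 0, 0.01, 0, 0, 0, -1, 0, 0, 0.015, 0, 0, 0, -1, 0, 0, 0.018, 0, 0, 0, -1, 0, 0, 0.018, 0, 0, 0, -1, 0, 0, 0.018, 0, 0, 0, -1, 0, 0, 0.018, 0, 0, 0, -1, 0, 0, 0.018, 0, 0, 0, -1]}}

```text
time: 36.5
position: [0.5161, 0.0241, 0.0641]
tool_rot: [-0.187, 3.135, 0.002]
ft_force: [-12.3, -2.1, 31.1]
grip_width: 0.007
grip_force: 14.9
```

Run:
```python
from h import *
s=ctrl.get_state();print(s['ft_force'].round(1),s['torque'].round(2))
M=lambda q:np.array([.5165,.0235])+np.array([[np.cos(.12),-np.sin(.12)],[np.sin(.12),np.cos(.12)]])@np.array(q)
for q in [(75,55),(75,-55),(75,70),(75,-70)]: print(q,M(np.array(q)/1000))
go([.56,.1,.32],.12)
```

```text
[-12.3  -2.1  31.1] [-0.13  2.74  0.04]
(75, 55) [0.58437648 0.08708289]
(75, -55) [ 0.59754482 -0.02212606]
(75, 70) [0.58258079 0.10197502]
(75, -70) [ 0.5993405  -0.03701819]
at [0.5161 0.0241 0.0641] f [-12.3  -2.1  31.1] w 0.007 gf 14.9 t 36.5
MOVE [-0.176  0.235 -0.853] [ 0.001  0.001 -0.001]
```

The handle top reads 64.1 mm with a firm stop, so the carrier is home and the cover is seated. Now the lid: I'll rise, turn 90° and go behind it on the +y side.

Emit:
{"fn": "jog_arm", "kwargs": {"moves": [0, 0, -0.15, 0, 0, 0, -1, 0, 0, -0.33, 0, 0, 0, -1, 0, 0, -0.52, 0, 0, 0.1, -1, 0, 0, -0.72, 0, 0, 0.27, -1, 0, 0, -0.9, 0, 0, 0.44, -1, 0, 0, -0.9, 0, 0, 0.6, -1, 0, 0, -0.9, 0, 0, 0.75, -1, 0, 0, -0.9, 0, 0, 0.75, -1], "newtons": 30}}

```text
time: 37.5
position: [0.5156, 0.0241, 0.3297]
tool_rot: [1.024, 2.97, 0.001]
ft_force: [-0.5, -0.1, -0.0]
grip_width: 0.008
grip_force: 0.0
```

Emit:
{"fn": "jog_arm", "kwargs": {"moves": [0, 0, 0, 0, 0, 0.17, -1, 0, 0, 0, 0, 0, 0.34, -1, 0, 0, 0, 0, 0, 0.51, -1, 0, 0, 0, 0, 0, 0.68, -1, 0, 0, 0, 0, 0, 0.75, -1, 0, 0, 0, 0, 0, 0.75, -1, 0, 0, 0, 0, 0, 0.75, -1, 0, 0, 0, 0, 0, 0.75, -1]}}

```text
time: 38.5
position: [0.5156, 0.0241, 0.3296]
tool_rot: [-2.083, -2.352, -0.0]
ft_force: [0.3, -0.1, -0.0]
grip_width: 0.007
grip_force: 0.0
```

Run:
```python
from h import *
go([.655,.116,.335],-1.45); go([.655,.116,.185],-1.45)
```

```text
at [0.5156 0.0241 0.3296] f [ 0.3 -0.1 -0. ] w 0.007 gf 0.0 t 38.5
MOVE [ 0.248  0.498 -0.018] [ 0. -0.  0.]
at [0.5156 0.0241 0.3296] f [ 0.3 -0.1 -0. ] w 0.007 gf 0.0 t 38.5
MOVE [0.248 0.498 0.482] [ 0. -0.  0.]
```

Emit:
{"fn": "jog_arm", "kwargs": {"moves": [0.1, 0.15, -0.02, 0, 0, 0, -1, 0.2, 0.32, -0.02, 0, 0, 0, -1, 0.248, 0.5, -0.02, 0, 0, 0, -1, 0.248, 0.5, 0, 0, 0, 0, -1, 0.248, 0.5, 0.15, 0, 0, 0, -1, 0.248, 0.5, 0.3, 0, 0, 0, -1, 0.248, 0.5, 0.42, 0, 0, 0, -1, 0.248, 0.5, 0.482, 0, 0, 0, -1]}}

```text
time: 39.5
position: [0.6543, 0.1152, 0.1831]
tool_rot: [-2.084, -2.349, 0.003]
ft_force: [-0.7, 1.1, 1.0]
grip_width: 0.004
grip_force: 0.0
```

Run:
```python
from h import *
s=ctrl.get_state(); print(s['ft_force'].round(1),s['position'])
c=np.array([.5165,.0235]);Rm=np.array([[np.cos(.12),-np.sin(.12)],[np.sin(.12),np.cos(.12)]])
q=Rm.T@(s['position'][:2]-c); print('case xy',q)
X0=q[0]-.075; Z0=s['position'][2]-.07
for th in (90,80,70,60,50,40,30,20,10,5,0):
    t=np.radians(th); r=.135; C=r*np.array([-np.cos(t),np.sin(t)])+.008*np.array([np.sin(t),np.cos(t)])
    print(th,((C[0]+.010-X0)/.3).round(3),((Z0-C[1])/.3).round(3))
```

```text
[-0.7  1.1  1. ] [0.65425119 0.1152312  0.18314455]
case xy [0.14774191 0.07458102]
90 -0.182 -0.073
80 -0.261 -0.071
70 -0.338 -0.055
60 -0.411 -0.026
50 -0.478 0.015
40 -0.537 0.067
30 -0.586 0.129
20 -0.623 0.198
10 -0.648 0.273
5 -0.655 0.311
0 -0.659 0.35
```

Emit:
{"fn": "jog_arm", "kwargs": {"moves": [0, -0.05, 0, 0, 0, 0, -1, 0, -0.1, 0, 0, 0, 0, -1, 0, -0.15, -0.03, 0, 0, 0, -1, 0, -0.2, -0.06, 0, 0, 0, -1, 0, -0.26, -0.07, 0, 0, 0, -1, 0, -0.3, -0.065, 0, 0, 0, -1, 0, -0.34, -0.055, 0, 0, 0, -1, 0, -0.34, -0.055, 0, 0, 0, -1]}}

```text
time: 40.5
position: [0.5531, 0.1036, 0.2011]
tool_rot: [-2.084, -2.349, 0.002]
ft_force: [-0.2, -0.4, -0.6]
grip_width: 0.007
grip_force: 0.0
```

Run:
```python
from h import *
s=ctrl.get_state(); print(s['ft_force'].round(1),s['position'],s['tool_rot']); grab('side','s12.png')
```

```text
[-0.2 -0.4 -0.6] [0.55307126 0.10362352 0.20109229] [-2.08355211e+00 -2.34949840e+00  1.72745800e-03]
```

Run:
```python
from h import *
im=grab('side'); a=cv2.imread('pics/side0.png');b=cv2.imread('pics/s12.png')
for u,v in ((236,118),(240,127),(243,140),(250,125),(238,75)): print((u,v),a[v,u],b[v,u])
c=np.array([.5165,.0235]);Rm=np.array([[np.cos(.12),-np.sin(.12)],[np.sin(.12),np.cos(.12)]])
def L(r,y,th,off=0):
    X=.075-r*np.cos(th)+off*np.sin(th); Z=.07+r*np.sin(th)+off*np.cos(th); return [*(c+Rm@np.array([X,y])),Z]
for th in (1.8,1.6,1.4,1.22,1.1): print(th,[np.round(proj(im,L(r,y,th)),0).astype(int).tolist() for r,y in ((.153,.095),(.153,-.095),(.1,.095))])
d=(abs(a.astype(int)-b).max(2)>40).astype(np.uint8); 
sub=d[60:180,215:300]; print('\n'.join(''.join('#' if x else '.' for x in r[::2]) for r in sub[::4]))
```

```text
(236, 118) [59 59 59] [49 65 62]
(240, 127) [60 62 61] [45 54 55]
(243, 140) [59 58 57] [47 64 60]
(250, 125) [54 53 49] [59 62 62]
(238, 75) [51 51 49] [62 61 56]
1.8 [[230, 113], [249, 81], [236, 134]]
1.6 [[244, 113], [260, 81], [244, 134]]
1.4 [[257, 116], [272, 83], [253, 136]]
1.22 [[269, 120], [282, 87], [260, 139]]
1.1 [[276, 124], [289, 90], [265, 141]]
...................###############.#.......
...................#.##########.####.......
..........#.##.....#################.......
..#.....#..#..........##..#####.####.##..#.
.........#.###.....####..##########..#.....
####..#......#..................#.#......##
..#.###.....#...#.....................#####
...#......######..............#.##.......##
...#.......#..#.#.......................###
...................####.......##........##.
...................###..##...#.............
..........##........#.......#..............
.........##.........##.##..##..............
........##..........#####..................
.....................#.##..................
.....................####..................
...........................................
...........................................
...........................................
...........................................
.....................##....................
...........#...............................
............#######.##.##.#########........
............######.##..####################
.............#######..#####################
.............######..#######.#######.######
.............###.#..######..##########.####
..............#..#.#####............#...###
................##.####.............##.####
..............................###.#########
```

The lid has left its start position (those pixels now show floor). I'll keep following the arc down.

Emit:
{"fn": "jog_arm", "kwargs": {"moves": [0, -0.035, 0.01, 0, 0, 0, -1, 0, -0.07, 0.029, 0, 0, 0, -1, 0, -0.105, 0.048, 0, 0, 0, -1, 0, -0.138, 0.07, 0, 0, 0, -1, 0, -0.168, 0.095, 0, 0, 0, -1, 0, -0.197, 0.122, 0, 0, 0, -1, 0, -0.223, 0.152, 0, 0, 0, -1, 0, -0.246, 0.184, 0, 0, 0, -1]}}

```text
time: 41.6
position: [0.4805, 0.0948, 0.1455]
tool_rot: [-2.084, -2.35, 0.0]
ft_force: [0.9, 0.1, 1.2]
grip_width: 0.009
grip_force: 0.3
```

Emit:
{"fn": "jog_arm", "kwargs": {"moves": [0, -0.02, 0.035, 0, 0, 0, -1, 0, -0.037, 0.07, 0, 0, 0, -1, 0, -0.052, 0.107, 0, 0, 0, -1, 0, -0.062, 0.144, 0, 0, 0, -1, 0, -0.069, 0.182, 0, 0, 0, -1, 0, -0.073, 0.205, 0, 0, 0, -1, 0, -0.073, 0.215, 0, 0, 0, -1, 0, -0.073, 0.215, 0, 0, 0, -1]}}

```text
time: 42.6
position: [0.4595, 0.0923, 0.0817]
tool_rot: [2.085, 2.35, 0.0]
ft_force: [-0.0, 0.2, 0.4]
grip_width: 0.007
grip_force: 0.0
```

Run:
```python
from h import *
c=np.array([.5165,.0235]);Rm=np.array([[np.cos(.12),-np.sin(.12)],[np.sin(.12),np.cos(.12)]])
s=ctrl.get_state(); print(s['ft_force'].round(1),s['position'], Rm.T@(s['position'][:2]-c))
go([*(c+Rm@np.array([-.05,.074])),.0765],-1.45)
```

```text
[-0.   0.2  0.4] [0.45953614 0.09232348 0.08169176] [-0.0483152   0.07514782]
at [0.4595 0.0923 0.0817] f [-0.   0.2  0.4] w 0.007 gf 0.0 t 42.6
MOVE [-0.004 -0.006  0.017] [ 0.    -0.    -0.001]
```

Pressing down to the shut position.

Emit:
{"fn": "jog_arm", "kwargs": {"moves": [0, 0, 0.005, 0, 0, 0, -1, 0, 0, 0.01, 0, 0, 0, -1, 0, 0, 0.013, 0, 0, 0, -1, 0, 0, 0.016, 0, 0, 0, -1, 0, 0, 0.019, 0, 0, 0, -1, 0, 0, 0.022, 0, 0, 0, -1, 0, 0, 0.022, 0, 0, 0, -1, 0, 0, 0.022, 0, 0, 0, -1]}}

```text
time: 43.6
position: [0.4597, 0.0924, 0.0782]
tool_rot: [-2.085, -2.35, -0.001]
ft_force: [-8.9, -2.0, 21.6]
grip_width: 0.006
grip_force: 10.8
```

The lid is shut (TCP at 78.2 mm under 21 N). Next is the hasp: I'll rise, turn back 90° and move over it.

Emit:
{"fn": "jog_arm", "kwargs": {"moves": [0, 0, -0.12, 0, 0, -0.1, -1, 0, 0, -0.25, 0, 0, -0.27, -1, 0, 0, -0.25, 0, 0, -0.44, -1, 0, 0, -0.25, 0, 0, -0.61, -1, 0, 0, -0.25, 0, 0, -0.75, -1, 0, 0, -0.25, 0, 0, -0.75, -1, 0, 0, -0.25, 0, 0, -0.75, -1, 0, 0, -0.25, 0, 0, -0.75, -1]}}

```text
time: 44.6
position: [0.4594, 0.0923, 0.1501]
tool_rot: [1.029, 2.968, 0.0]
ft_force: [-0.4, -0.9, -0.1]
grip_width: 0.006
grip_force: 0.0
```

Emit:
{"fn": "jog_arm", "kwargs": {"moves": [0, 0, 0, 0, 0, -0.17, -1, 0, 0, 0, 0, 0, -0.34, -1, 0, 0, 0, 0, 0, -0.51, -1, 0, 0, 0, 0, 0, -0.68, -1, 0, 0, 0, 0, 0, -0.75, -1, 0, 0, 0, 0, 0, -0.75, -1, 0, 0, 0, 0, 0, -0.75, -1, 0, 0, 0, 0, 0, -0.75, -1]}}

```text
time: 45.6
position: [0.4594, 0.0923, 0.1502]
tool_rot: [-0.186, 3.136, 0.0]
ft_force: [0.2, 0.3, 0.1]
grip_width: 0.006
grip_force: 0.0
```

Run:
```python
from h import *
go([.4162,.0114,.11],.12); print(ctrl.get_state()['joint_positions'].round(2))
im=grab('wrist','w13.png')
```

```text
at [0.4594 0.0923 0.1502] f [0.2 0.3 0.1] w 0.006 gf 0.0 t 45.6
MOVE [ 0.175 -0.251  0.134] [ 0.     0.    -0.001]
[-0.45 -0.02  0.19  1.99  0.    1.17  1.43]
```

Emit:
{"fn": "jog_arm", "kwargs": {"moves": [0.08, -0.12, 0, 0, 0, 0, -1, 0.175, -0.251, 0, 0, 0, 0, -1, 0.175, -0.251, 0.06, 0, 0, 0, -1, 0.175, -0.251, 0.134, 0, 0, 0, -1, 0.175, -0.251, 0.18, 0, 0, 0, -1, 0.175, -0.251, 0.21, 0, 0, 0, -1, 0.175, -0.251, 0.21, 0, 0, 0, -1, 0.175, -0.251, 0.21, 0, 0, 0, -1]}}

```text
time: 46.65
position: [0.4168, 0.0114, 0.0877]
tool_rot: [-0.188, 3.135, 0.0]
ft_force: [0.5, 0.5, -0.1]
grip_width: 0.006
grip_force: 0.0
```

Run:
```python
from h import *
s=ctrl.get_state(); print(s['joint_positions'].round(2)); go([.4162,.0114,.053],.12)
```

```text
[-0.37 -0.07  0.27  2.17  0.02  1.04  1.58]
at [0.4168 0.0114 0.0877] f [ 0.5  0.5 -0.1] w 0.006 gf 0.0 t 46.6
MOVE [0.002 0.    0.116] [ 0.     0.001 -0.   ]
```

Emit:
{"fn": "jog_arm", "kwargs": {"moves": [0, 0, 0.02, 0, 0, 0, -1, 0, 0, 0.04, 0, 0, 0, -1, 0, 0, 0.06, 0, 0, 0, -1, 0, 0, 0.08, 0, 0, 0, -1, 0, 0, 0.1, 0, 0, 0, -1, 0, 0, 0.115, 0, 0, 0, -1, 0, 0, 0.115, 0, 0, 0, -1, 0, 0, 0.115, 0, 0, 0, -1]}}

```text
time: 47.65
position: [0.4158, 0.0112, 0.0524]
tool_rot: [0.188, -3.135, 0.0]
ft_force: [-1.9, 0.0, -0.6]
grip_width: 0.004
grip_force: 0.5
```

Emit:
{"fn": "jog_arm", "kwargs": {"moves": [-0.006, 0, 0, 0, 0, 0, -1, -0.012, 0, 0, 0, 0, 0, -1, -0.018, 0, 0, 0, 0, 0, -1, -0.022, 0, 0, 0, 0, 0, -1, -0.025, 0, 0, 0, 0, 0, -1, -0.028, 0, 0, 0, 0, 0, -1, -0.028, 0, 0, 0, 0, 0, -1, -0.028, 0, 0, 0, 0, 0, -1]}}

```text
time: 48.65
position: [0.4199, 0.0117, 0.052]
tool_rot: [0.187, -3.126, 0.0]
ft_force: [-14.5, -0.4, 11.0]
grip_width: 0.005
grip_force: 7.3
```

Run:
```python
from h import *
c=np.array([.5165,.0235]);Rm=np.array([[np.cos(.12),-np.sin(.12)],[np.sin(.12),np.cos(.12)]])
s=ctrl.get_state(); print(s['ft_force'].round(1),s['position'], Rm.T@(s['position'][:2]-c))
```

```text
[-14.5  -0.4  11. ] [0.4199224  0.01171917 0.0519579 ] [-0.09729338 -0.00013459]
```

The force suggests the hasp is at or near its stop. I'll back off and use the last picture to check it.

Emit:
{"fn": "jog_arm", "kwargs": {"moves": [0.03, 0, -0.03, 0, 0, 0, -1, 0.03, 0, -0.2, 0, 0, 0, -1, -0.05, 0.1, -0.35, 0, 0, 0, -0.5, -0.2, 0.25, -0.45, 0, 0, 0, 0, -0.2, 0.4, -0.45, 0, 0, 0, 0, -0.2, 0.4, -0.45, 0, 0, 0, 0, -0.2, 0.4, -0.45, 0, 0, 0, 0, -0.2, 0.4, -0.45, 0, 0, 0, 0]}}

```text
time: 49.65
position: [0.4701, 0.1371, 0.1878]
tool_rot: [-0.184, 3.136, -0.0]
ft_force: [-0.5, -0.8, -0.7]
grip_width: 0.493
grip_force: 0.0
```

Run:
```python
from h import *
st=ctrl.get_state(); print(st['position'])
s=grab('side','s14.png'); w=grab('wrist','w14.png'); t=grab('top','t14.png')
B=lambda i:cv2.cvtColor(i['pixels'],cv2.COLOR_RGB2BGR)
o=np.zeros((600,800,3),np.uint8)
# side crop around the case (240..360,110..200) x3.3
a=cv2.resize(B(s)[115:205,240:350],None,fx=3.6,fy=3.6,interpolation=cv2.INTER_CUBIC); o[:a.shape[0],:a.shape[1]]=a
u,v=proj(w,[.43,.013,.06]); print(u,v)
x0=int(np.clip(u-60,0,512-120)); y0=int(np.clip(v-60,0,384-100)); b=cv2.resize(B(w)[y0:y0+100,x0:x0+120],None,fx=3.3,fy=3.3,interpolation=cv2.INTER_CUBIC); o[:b.shape[0],402:402+b.shape[1]]=b[:,:398]; print(x0,y0)
d=cv2.resize(B(t)[150:250,240:380],None,fx=2.6,fy=2.6,interpolation=cv2.INTER_CUBIC); o[335:335+d.shape[0],:d.shape[1]]=d
e=cv2.resize(B(w),None,fx=.75,fy=.68); o[335:335+e.shape[0],402:402+384]=e[:265]
cv2.imwrite('pics/c14.png',o)
```

```text
[0.4701472  0.13712845 0.18777666]
142.7687883218769 133.78413229362326
82 73
```

View pics/c14.png

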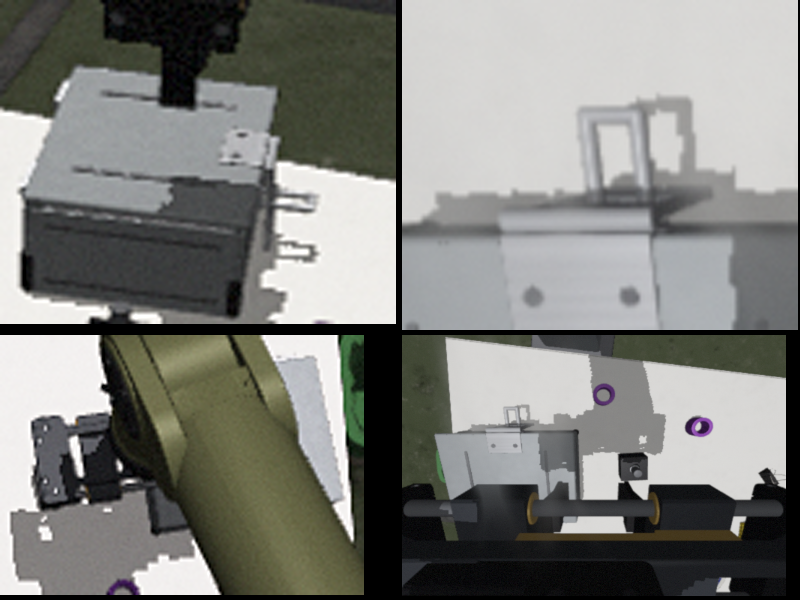

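The composite shows the lid shut and the hasp hanging flat, with the staple loop through its slot at panel (583–648, 107–200). Now the staple centre and the pin.

Run:
```python
from h import *
c=np.array([.5165,.0235]);Rm=np.array([[np.cos(.12),-np.sin(.12)],[np.sin(.12),np.cos(.12)]])
w=grab('wrist'); g=cv2.cvtColor(w['pixels'],cv2.COLOR_RGB2GRAY)
for p in [(146.7,118.5)]:
    q=onz(w,*p,.041); print(q, 'case',Rm.T@(q[:2]-c))
u=(611-402)/3.3+82; v=107/3.3+73; q=onz(w,u,v,.043); print('tip',q,Rm.T@(q[:2]-c))
go([.49,.203,.14],.12)
```

```text
[0.4146242  0.01001251 0.041     ] case [-0.10275779 -0.00119472]
tip [0.40075179 0.00911939 0.043     ] [-0.11663736 -0.00042072]
at [0.47   0.1377 0.1877] f [ 1.   0.2 -0.4] w 0.497 gf 0.0 t 49.9
MOVE [-0.092  0.208  0.159] [ 0.     0.    -0.002]
```

Emit:
{"fn": "jog_arm", "kwargs": {"moves": [-0.05, 0.1, 0, 0, 0, 0, 0, -0.09, 0.208, 0.08, 0, 0, 0, 0, -0.09, 0.208, 0.159, 0, 0, 0, 0, -0.09, 0.208, 0.159, 0, 0, 0, 0, -0.09, 0.208, 0.159, 0, 0, 0, 0, -0.09, 0.208, 0.159, 0, 0, 0, 0, -0.09, 0.208, 0.159, 0, 0, 0, 0, -0.09, 0.208, 0.159, 0, 0, 0, 0]}}

```text
time: 50.85
position: [0.4895, 0.2037, 0.1405]
tool_rot: [-0.187, 3.135, 0.001]
ft_force: [-0.2, 0.3, 0.5]
grip_width: 0.499
grip_force: 0.0
```

Run:
```python
from h import *
w=grab('wrist','w15.png'); g=cv2.cvtColor(w['pixels'],cv2.COLOR_RGB2GRAY)
print(ctrl.get_state()['position'],proj(w,[.485,.203,.065]),proj(w,[.485,.203,.038]))
m=cv2.inRange(g,0,60); m[225:]=0
n,l,st,ce=cv2.connectedComponentsWithStats(m)
for i in range(1,n):
    if st[i,4]>150: print(st[i],ce[i].round(1))
u,v=map(int,proj(w,[.485,.203,.06]))
sub=g[v-36:v+36:2,u-40:u+40:2]
print('\n'.join(''.join('%X'%(x//16) for x in r) for r in sub)); print(u-40,v-36)
```

```text
[0.48939959 0.20373207 0.14035055] (np.float64(253.70506158060704), np.float64(192.37985687080237)) (np.float64(253.76720919901848), np.float64(185.1332410683177))
[341  97  17  31 193] [346.8 112.9]
[361 101  15  22 190] [369.2 111.3]
[ 129  119   52  106 1993] [163.2 180.2]
[ 236  158   43   47 1590] [257.1 178.5]
[459 186  29  27 379] [471.5 199.7]
[470 213  42  12 207] [489.4 221.6]
[  3 219  38   6 183] [ 23.6 221.8]
[331 220  85   5 407] [371.9 222.1]
8888888888888888888888888888888888888888
8888888888888888888888888888888888888888
8888888888888888876665555443332288888888
8888888888884222111100000010010068888888
8888888888881010001000100100010128888888
8888888888851000101111111112212227888888
8888888888841122212221222212222227888888
8888888888842121111221212222222227888888
8888888888852222112221222212222227888888
8888888888861112111122222212222227888888
8888888888862121111122222222122227888888
8888998888872112211121222222222226888888
889CABA888872211221123443222222226888888
889A888888882112121254445422222226888888
8888888888882111122432222532222225888888
8888998888883112212421222242122225999988
9CCCDD9888883111112322333242212226DDDDCC
DDDDDDD888883111112233444322222226DDDDDD
DDDDDDCCA99B7111211233444422212214CDDDDD
DDDDDDDDDDDD8111111233343422122217DDDDDD
DDDDDDDDDDDD8111111233333322221217DDDDDD
DDDDDDDDDDDD9212111133333321211226DDDDDD
DDDDDDDDDDDDA211244222332244222226DDDDDD
DDDDDDDDDDDDB211145554554444444446DDDDDD
DDDDDDDDDDDDB211145455544445445446DDDDDD
DDDDDDDDDDDDD322254555555666677999DDDDDD
DDDDDDDDDDDDD999ABCCCCCCCCCDDDDDDDDDDDDD
DDDDDDDDDDDDDDDDDDDDDDDDDDDDDDDDDDDDDDDD
DDDDDDDDDDDDDDDDDDDDDDDDDDDDDDDDDDDDDDDD
DDDDDDDDDDDDDDDDDDDDDDDDDDDDDDDDDDDDDDDD
CDDDDDDDDDDDDDDDDDDDDDDDDDDDDDDDDDDDDDDD
8CBBCDDDDDDDDDDDDDDDDDDDDDDDDDDDDDDDDDCC
55559DDDDDDDDDDDDDDDDDDDDDDDDDDDDDDDDD52
55449DDDDDDDDDDDDDDDDDDDDDDDDDDDDDDDDD40
54448DDDDDDDDDDDDDDDDDDDDDDDDDDDDDDDDD30
44447DDDDDDDDDDDDDDDDDDDDDDDDDDDDDDDDD31
213 154
```

Run:
```python
from h import *
w=grab('wrist')
print(onz(w,257.5,192,.065),onz(w,258,190,.065)); print('stand block',onz(w,257.5,181,.038))
q=onz(w,257.7,192,.065); go([q[0],q[1],.0435],.12)
```

```text
[0.48409122 0.20645034 0.065     ] [0.48212934 0.20667112 0.065     ]
stand block [0.48009984 0.20625886 0.038     ]
at [0.4893 0.2037 0.1402] f [-0.  -0.3 -0.5] w 0.5 gf 0.0 t 51.0
MOVE [0.016 0.012 0.322] [ 0.  0. -0.]
```

Emit:
{"fn": "jog_arm", "kwargs": {"moves": [0.018, 0.01, 0.1, 0, 0, 0, 0, 0.018, 0.01, 0.22, 0, 0, 0, 0, 0.018, 0.01, 0.3, 0, 0, 0, 0, 0.018, 0.01, 0.32, 0, 0, 0, 0, 0.018, 0.01, 0.32, 0, 0, 0, 0, 0.018, 0.01, 0.32, 0, 0, 0, -1, 0.018, 0.01, 0.32, 0, 0, 0, -1, 0.018, 0.01, 0.32, 0, 0, 0, -1], "newtons": 25}}

```text
time: 51.95
position: [0.4839, 0.2063, 0.0446]
tool_rot: [-0.188, 3.135, 0.001]
ft_force: [-0.0, -0.5, 0.3]
grip_width: 0.245
grip_force: 0.0
```

Emit:
{"fn": "jog_arm", "kwargs": {"moves": [0, 0, 0, 0, 0, 0, -1, 0, 0, 0, 0, 0, 0, -1, 0, 0, 0, 0, 0, 0, -1, 0, 0, 0, 0, 0, 0, -1, 0, 0, 0, 0, 0, 0, -1, 0, 0, 0, 0, 0, 0, -1, 0, 0, 0, 0, 0, 0, -1, 0, 0, 0, 0, 0, 0, -1]}}

```text
time: 52.95
position: [0.4837, 0.2062, 0.0442]
tool_rot: [-0.188, 3.136, 0.0]
ft_force: [-0.6, -0.2, 5.1]
grip_width: 0.15
grip_force: 25.0
```

Run:
```python
from h import *
s=ctrl.get_state(); print(s['tool_rot']); go([.4185,.0107,.12],.12)
```

```text
[-1.87721844e-01  3.13553567e+00  3.59245027e-04]
at [0.4837 0.2062 0.0442] f [-0.6 -0.2  5.1] w 0.15 gf 25.0 t 53.0
MOVE [ 0.293 -0.621 -0.253] [ 0.  0. -0.]
```

Emit:
{"fn": "jog_arm", "kwargs": {"moves": [0, 0, -0.1, 0, 0, 0, -1, 0, 0, -0.25, 0, 0, 0, -1, 0.04, -0.06, -0.33, 0, 0, 0, -1, 0.1, -0.2, -0.33, 0, 0, 0, -1, 0.17, -0.35, -0.33, 0, 0, 0, -1, 0.24, -0.5, -0.33, 0, 0, 0, -1, 0.293, -0.621, -0.33, 0, 0, 0, -1, 0.293, -0.621, -0.33, 0, 0, 0, -1]}}

```text
time: 53.95
position: [0.4172, 0.0078, 0.1423]
tool_rot: [0.179, -3.135, -0.0]
ft_force: [0.5, 1.4, -0.7]
grip_width: 0.158
grip_force: 25.0
```

Emit:
{"fn": "jog_arm", "kwargs": {"moves": [0, 0, 0, 0, 0, 0, -1, 0, 0, 0, 0, 0, 0, -1, 0, 0, 0.04, 0, 0, 0, -1, 0, 0, 0.08, 0, 0, 0, -1, 0, 0, 0.12, 0, 0, 0, -1, 0, 0, 0.15, 0, 0, 0, -1, 0, 0, 0.15, 0, 0, 0, -1, 0, 0, 0.15, 0, 0, 0, -1]}}

```text
time: 54.95
position: [0.4188, 0.0106, 0.0982]
tool_rot: [-0.188, 3.135, 0.0]
ft_force: [1.1, 0.3, -0.8]
grip_width: 0.152
grip_force: 25.0
```

Run:
```python
from h import *
s=ctrl.get_state(); print(s['ft_force'].round(1)); go([.4183,.0108,.075],.12)
```

```text
[ 1.1  0.3 -0.8]
at [0.4188 0.0106 0.0982] f [ 1.1  0.3 -0.8] w 0.152 gf 25.0 t 55.0
MOVE [0.002 0.001 0.077] [ 0.     0.001 -0.   ]
```

Emit:
{"fn": "jog_arm", "kwargs": {"moves": [0.002, 0, 0.015, 0, 0, 0, -1, 0.002, 0, 0.03, 0, 0, 0, -1, 0.002, 0, 0.045, 0, 0, 0, -1, 0.002, 0, 0.055, 0, 0, 0, -1, 0.002, 0, 0.065, 0, 0, 0, -1, 0.002, 0, 0.075, 0, 0, 0, -1, 0.002, 0, 0.08, 0, 0, 0, -1, 0.002, 0, 0.08, 0, 0, 0, -1]}}

```text
time: 55.95
position: [0.4179, 0.0104, 0.0739]
tool_rot: [0.188, -3.136, 0.0]
ft_force: [-0.3, -1.0, -0.8]
grip_width: 0.153
grip_force: 25.0
```

Emit:
{"fn": "jog_arm", "kwargs": {"moves": [0, 0, 0.015, 0, 0, 0, -1, 0, 0, 0.03, 0, 0, 0, -1, 0, 0, 0.045, 0, 0, 0, -1, 0, 0, 0.06, 0, 0, 0, -1, 0, 0, 0.07, 0, 0, 0, -1, 0, 0, 0.076, 0, 0, 0, -1, 0, 0, 0.08, 0, 0, 0, -1, 0, 0, 0.08, 0, 0, 0, -1]}}

```text
time: 56.95
position: [0.4179, 0.0105, 0.0499]
tool_rot: [-0.188, 3.136, -0.0]
ft_force: [0.2, -1.1, -1.0]
grip_width: 0.147
grip_force: 25.0
```

Emit:
{"fn": "jog_arm", "kwargs": {"moves": [0, 0, 0.003, 0, 0, 0, -1, 0, 0, 0.003, 0, 0, 0, -0.3, 0, 0, 0.003, 0, 0, 0, -0.3, 0, 0, 0.003, 0, 0, 0, -0.3, 0, 0, 0.003, 0, 0, 0, -0.3, 0, 0, 0.003, 0, 0, 0, -0.3, 0, 0, 0.003, 0, 0, 0, -0.3, 0, 0, 0.003, 0, 0, 0, -0.3]}}

```text
time: 57.95
position: [0.4179, 0.0106, 0.0491]
tool_rot: [-0.188, 3.136, 0.0]
ft_force: [0.6, 0.0, 0.6]
grip_width: 0.35
grip_force: 0.0
```

Emit:
{"fn": "jog_arm", "kwargs": {"moves": [0, 0, -0.05, 0, 0, 0, -0.3, 0, 0, -0.15, 0, 0, 0, -0.3, 0, 0, -0.3, 0, 0, 0, -0.3, -0.1, 0.15, -0.4, 0, 0, 0, -0.3, -0.2, 0.35, -0.45, 0, 0, 0, -0.3, -0.2, 0.42, -0.45, 0, 0, 0, -0.3, -0.2, 0.42, -0.45, 0, 0, 0, -0.3, -0.2, 0.42, -0.45, 0, 0, 0, -0.3]}}

```text
time: 58.95
position: [0.4625, 0.1415, 0.1844]
tool_rot: [-0.186, 3.136, -0.001]
ft_force: [0.1, -1.0, 0.3]
grip_width: 0.349
grip_force: 0.0
```

Run:
```python
from h import *
w=grab('wrist','w16.png'); g=cv2.cvtColor(w['pixels'],cv2.COLOR_RGB2GRAY)
e=[.418,.0105]
for z in (.012,.043,.07): print(z,np.round(proj(w,[*e,z]),1))
u,v=map(int,proj(w,[*e,.055])); sub=g[v-22:v+26,u-28:u+28]
print(u-28,v-22); print('\n'.join(''.join('%X'%(x//16) for x in r) for r in sub))
```

```text
0.012 [152.1 127.1]
0.043 [141.8 128.2]
0.07 [130.9 129.3]
109 106
DDDDDDDDDDDDDDDDDDDDDDDDDDDDDDDDDDDDDDDDDDDDDDDDDDDDDDDD
DDDDDDDDDDDDDDDDDDDDDDDDDDDDDDDDDDDDDDDDDDDDDDBBCDDDDDDD
DDDDDDDDDDDDDDDDDDDDDDDDDDDDDDDDDDDDDDDBABCDDDA9ABBBBBBB
DDDDDDDDDDDDDDDDDDDDDDDDDDDDDDDDDDDDDDDA89AAAA999999999A
DDDDDDDDDDDDDDDDDDDDDDDDDDDDDDDDDDDDDDB98888998899999999
DDDDDDDDDDDDDDDDDDDDDDBBBBBBBBBBBBBBBB977888889999999999
DDDDDDDDDDDDDDDDDDDDDCAAAAAAAAAAAAAAAA98778889BCCA999999
DDDDDDDDDDDDDDDDDDDDCBAAAAAAAAAAAAAAAAA9878899CDDCCCA999
DDDDDDDDDDDDDDDDDDDDCBBBBBBBBBBBBBBBBBCA8679BCDDDDDDA999
DDDDDDDDDDDDDDDDDDDDCBBBBBBBBBBBBAAAABCB9679CDDDDDDCA999
DDDDDDDDDDDDDDDDDDDDDBBCBAAAAAAAAAAA9ACB9779CDDBBBBA9999
DDDDDDDDDDDDDDDDDDDDDBBCB99ACCCCCCCCBABB9769CDB999999999
DDDDDDDDDDDDDDDDDDDDDBBCB98BCDDDDDDDCBBB9769CDA888889999
DDDDDDDDDDDDDDDDDDDDDBBCB98ACDDDDDDDCBBBA768CDA888889999
DDDDDDDDDDDDDDDDDDDDDBBBBA8ACDDDDDDDCBBCA868AA9888888999
DDDDDDDDDDDDDDDDDDDDDCBBBA8ACDDDDDDDDBBCA868888888888999
DDDDDDDDDDDDDDDDDDDDDCBBBA89CBBAAABCCBBCA867888888888999
DDDDDDDDDDDDDDDDDDDBB989987798866689A99CA867888888888889
DDDDDDD
[... 1002 characters left out ...]
4444444333333444
88888877665555555666666666665554444444444443333333344557
88888877766677777777888877777776666666666664333333455778
99988888888888899999999999999988888888888875333345677888
AAAA9A99999A9AAAAAAAAAAAAAAAAAAAAAAAAAAAA985334557788888
AAAAAAAAAAAAAAAAAAAAAAAAAAAAAAAAAAAABBABAA85333445555655
BBBBBBBBBBBBBBBBBBBBBBBBBBBBBBBBBBBBBBBBBB95433333444433
ABBAABAAABAAAAAAAABAAABBAAABAAAAAAAAABAAAA95344433333333
AAAAAAAAAAAAAAAAAAAAAAAAAAAAAAAA9AAAA9999995455543333333
99998877778888888888888888888888888777777764455543343333
88887777777888888888888888888888888999999864566666666666
AAAAAAAAAAAAAAAAAAAAAAAAAAAAAAAAAABBBBBBBB86888888888888
BBBBBBBBBBBBBBBBBBBBBBBBBBBBBBBBBBBBBBBBBB969AAAAAAAAAAA
```

The text dump of the wrist image shows the pin upright in the loop. Its head is at about (132,130), against a predicted (131,129) for a flange resting on the bar. I'm handing the job in.

```bash
python3 -c "
from bench import ctrl
print(ctrl.close_job())"
```

```text
the job is handed in; nothing more can be done
None
```

I packed the two parts present (one brass bushing, one steel collar) and pressed the cover home, then shut the lid, closed the hasp and seated the pin; on the way I knocked the cover out of the gripper against the open lid and had to pick it up off the case rim. The job is handed in at about 59 s, result not shown.

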